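# Try two bushings on the gauge pin, then hold the sorter flap at the right mark

## Robot

A 6-joint arm with a two-finger parallel gripper is mounted at the origin on a cart in front of the work surface, level with it; the furniture and walls round the work are solid. World frame = base frame: x ahead of the robot, y to its left, z up, the work surface at z = 0. Lengths are in m, angles in degrees, forces in N, time in s.
With the tool pointing down it reaches from about 0.4 to 0.825 m from the base axis. Payload 7 kg.
Tool frame: the origin (TCP) lies midway between the tips of the shut fingers; the grasp point (between the pads) lies r.grasp_offset behind it (r.grasp_offset is the distance from the TCP to the grasp point, in m); z points along the fingers, y is the direction in which the jaws open and shut (so a half turn about z gives the same grasp; the last joint's range is limited). The gripper opens to 88 mm and grips with 3 to 60 N. Pads are 19 mm wide; open, the fingers measure 130 mm over their backs; the gripper's body (78 mm by 193 mm) begins 47 mm behind the grasp point.
Start: joints at [91.622, 20.546, 0.682, 0, -70.136, -16.507], TCP at [0.173, 0.652, 0.227] pointing down, gripper open.
Joint ranges: [-176.03, 176.03], [-82.01, 121.73], [-58.28, 71.71], [-173.87, 95.51], [-174.79, -0.11], [-173.66, 173.66]. Speed limits (degrees/s): [136.94, 136.94, 172.46, 180, 180, 180].

## Interface

Orientations are given as [roll, pitch, yaw] about the fixed x, y, z axes, in that order (R = Rz(yaw) Ry(pitch) Rx(roll)).
In Python, from plant import status, imaging, r gives the robot as it stands.
- The arm moves only by the tool apply_moves, never from a script. Its argument "moves" is a list of rows, each a list of 6 numbers: the shift along the tool's x, y, z in units of 200 mm (1.0 is 200 mm), then the turn, a rotation vector about the tool's x, y, z in units of 90 degrees (1.0 is 90 degrees). In form: [[tx, ty, tz, rx, ry, rz], ...]. A call has 1 to 12 rows; each row is the pose to reach, as a shift and turn from the pose measured when the call began, along the tool's axes at that moment; what a row does not reach only later rows make up. A row lasts 1/8 s, in which the tool goes at most 62.5 mm and 10.7 degrees, less where a joint would pass 70% of its speed; a pose out of reach is approached as far as the arm can. A call with a number of a shift or a turn outside -1 to 1 is refused whole. A call with a gripper value outside its range is refused whole. "hand" is the closure, from -1 (fully open) to 1 (shut), set as the call begins (left out, the last holds). The fingers move at their own pace and stop on an object; "grip_force" is the grip in N (left out, the last holds). Time passes only in rows, so rows that repeat a pose let the fingers close. It gives the time, the measured TCP pose, the force and the opening at its end, in the units of the state.
- status.get_state(): the state, without advancing time (a new reading comes with each control period).
- imaging.capture(name): name is "side" or "top"; returns (picture, depth): 480x640x3 uint8, blue, green, red; 480x640 float32, m along the optical axis (not along the pixel's ray), 0 where there is no reading.
- imaging.camera_info(name): a dict with "fx", "fy", "cx", "cy" (pixels), "T" (4x4, takes a point from camera to world coordinates). Camera axes: x right, y up, looking along -z (the intrinsics and any distortion apply to the point x, -y, -z); pixel columns grow to the right and rows downward; lengths in m; the calibration is good to about 2 mm. A picture is of the moment at which its call begins. camera_info takes no time and is no camera call.
- r.close_job(): hands the job in, once; it reports no verdict.
The state is a dict: "time_s": time; "joints": joint angles; "qd": joint speeds; "joint_torque": joint torques, N m; "tcp_pos": TCP position; "eef_rot": TCP orientation; "contact_force": force on the tool from outside, world axes, zero at the start; "moment": the same for the moment, N m; "gripper_width": finger opening in m.
Only numpy, scipy, OpenCV 4.12 (cv2) and the standard library are available. Lean on these libraries where they do the work, as an engineer would, in place of code of your own. Each camera call takes 0.05 s, during which the arm holds its last target.

## Task

Each of the two bronze sleeves is the sample of a batch, green or orange after the pad it stands on, and only one of them slides over the gauge pin. Leave the sleeve that fits standing fully home on the gauge pin and the other one upright on the middle of the pad it came from; then lift the sorter's flap by its black bar until its needle points at the mark in the colour of the fitting sleeve's pad, and hold it there so that I can tip that batch in. Finish while still holding the flap still at the mark, since it falls shut when let go, and leave the bottles alone.

Things in the scene. Friction and masses are not known exactly. Their poses are not given: they have to be found in the camera images.
- sleeve_a: plain bronze sleeve standing upright on one of the pads, outside diameter 34 mm, height 45 mm, 0.12 to 0.14 kg; origin at the centre of its underside, z along the bore. Its through bore is either 19 mm (fits the pin) or 13 mm (does not fit, stops on the pin's nose); the other sleeve has the other bore. Outside they are equal
- sleeve_b: the second bronze sleeve, on the other pad; same outside size and origin as the first, the other bore
- pad_green: flat green disc fixed on the desk, diameter 64 mm, 3 mm thick; origin at the centre of its underside. The sleeve standing on it at the start is the sample of the green batch
- pad_orange: flat orange disc fixed on the desk, diameter 64 mm, 3 mm thick; origin at the centre of its underside. The sleeve standing on it at the start is the sample of the orange batch
- pin_seat (a point): seat of the fixed gauge pin: the point on the pin's axis on top of its dark round foot (diameter 60 mm, 12 mm high), 12 mm above the desk. The bright steel pin stands up 40 mm from here (top 52 mm above the desk), diameter 16 mm, its top 8 mm tapering to 8 mm. A sleeve is fully home when its underside lies on the foot
- flap_bar (a point): middle of the round black bar at the flap's free edge, 12 mm thick, axis along this point's x, 100 mm long, grip it from above at its middle: between bar and flap plate is an open window 46 mm long (bar axis to plate edge), and 92 mm between the two 8 mm side rods that carry the bar. 150 mm from the hinge line, 75 mm above the desk while shut with nothing below it. The point's axes turn with the flap
- flap_hinge (a point): point on the flap's hinge line, on the grey sorter (fixed on the desk), 75 mm above the desk, level with the middle of the bar along x; axes of the sorter: x along the hinge line (away from the robot), z up; the shut flap extends from here towards -y, level, and its bar rises in a circle of 150 mm radius in the y-z plane of this frame. Behind the flap, 92 to 102 mm beyond the bar's middle along x, stands a white protractor arc up to 240 mm high with its post
- flap_needle (a point): tip of the flap's black needle, 131 mm from the hinge line, in front of the white arc
- green_mark (a point): point of the green mark on the white arc, 131 mm from the hinge line; when the needle's tip is here the flap stands at the green mark
- orange_mark (a point): point of the orange mark on the white arc, 131 mm from the hinge line; when the needle's tip is here the flap stands at the orange mark
- flap (a joint): flap angle in rad: 0 shut (level), grows as it is lifted, up to 1.4; flap 0.24 to 0.39 kg on a nearly frictionless hinge, so it falls shut by itself (1 to 2 N at the bar carry it)
- mark_green (a joint): angle of the green mark in rad, counted like the flap's angle; fixed during the job
- mark_orange (a joint): angle of the orange mark in rad, counted like the flap's angle; fixed during the job
- hdpe_bottle: white bottle with a yellow cap, 71 x 71 x 161 mm, left of the sorter; leave alone; origin at the centre of its underside
- dropper_bottle_a: small black bottle, 36 x 36 x 77 mm, at the right; leave alone; origin at the centre of its underside
- dropper_bottle_b: smaller black bottle, 31 x 31 x 68 mm, at the far right; leave alone; origin at the centre of its underside

How it is judged:
By the outcome, as a careful person would: the job done as asked, in the order asked, and still so for the second after the job is handed in, while the arm keeps its last pose, push and grip.
It also fails if it takes over 69 s, if anything falls off the work surface, if the arm or the gripper's body presses on something with over 40 N, if the wrist force passes 120 N, or if a joint passes its speed limit or range.

## Working session

There is one attempt and no reset: what is moved stays moved. The work goes in short steps, Python scripts to look and compute and a tool call to move; the robot and the scene stay as the last step left them, time stands still between calls to the robot, and variables do not carry over. Pictures are saved under pics/ and viewed, and the job is handed in when it is done.

Besides the shell and the picture viewer there is one more tool, called after ">>>" by a JSON object that holds its "api" and its "payload". apply_moves: Moves the arm, as the interface text tells. Its arguments: {"type":"object","properties":{"moves":{"type":"array","items":{"type":"array","items":{"type":"number"}}},"hand":{"type":"number"},"grip_force":{"type":"number"}},"required":["moves"]}

```bash
ls; mkdir -p pics
python3 - <<'E'
from plant import status, imaging, r
import cv2,numpy as np
np.set_printoptions(precision=4,suppress=True)
s=status.get_state();print(s); print(r.grasp_offset)
for n in("side","top"):
    p,d=imaging.capture(n);cv2.imwrite(f"pics/{n}0.png",p);np.save(f"pics/{n}0.npy",d);i=imaging.camera_info(n);print(n,i)
E
```

```text
pics
{'time_s': 0.0, 'joints': array([ 91.621 ,  20.59  ,   0.6352,  -0.0194, -70.1372, -16.5053]), 'qd': array([-0.0254,  0.0308,  0.0544, -0.0173, -0.0514, -0.0124]), 'joint_torque': array([ -0.0002, -58.2713,  29.3051,   6.9975,   0.0068,  -0.0002]), 'tcp_pos': array([0.1733, 0.6519, 0.2257]), 'eef_rot': array([179.9066,  -0.0086, -14.8909]), 'contact_force': array([-0.1528, -0.226 ,  0.5305]), 'moment': array([-0.0384, -0.0287, -0.0049]), 'gripper_width': 0.0874427090204767}
0.0188
side {'fx': 518.4710241026352, 'fy': 518.4710241026352, 'cx': 327.4120757225428, 'cy': 237.596843663133, 'T': array([[ 0.9997, -0.0208, -0.0111,  0.5162],
       [ 0.0034,  0.5932, -0.8051, -1.2106],
       [ 0.0233,  0.8048,  0.5931,  0.9451],
       [ 0.    ,  0.    ,  0.    ,  1.    ]])}
top {'fx': 515.2542589494321, 'fy': 515.2542589494321, 'cx': 317.0821521257096, 'cy': 247.39228236437924, 'T': array([[ 0.0117,  0.991 , -0.1333,  0.3335],
       [-0.9997,  0.0145,  0.0206, -0.0301],
       [ 0.0223,  0.1331,  0.9909,  1.3578],
       [ 0.    ,  0.    ,  0.    ,  1.    ]])}
```

View pics/side0.png

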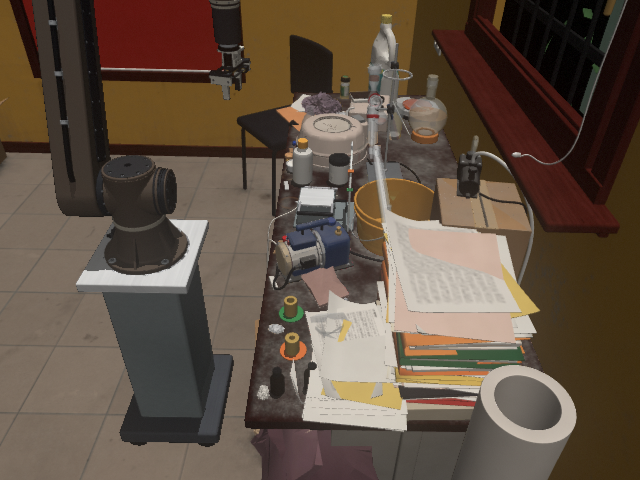

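View pics/top0.png

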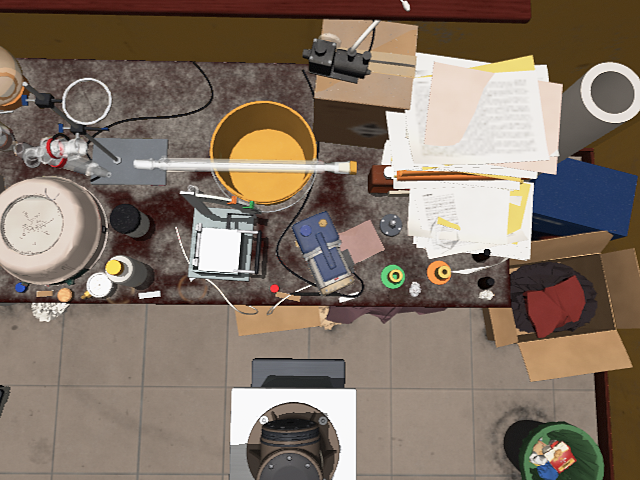

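Run:
```python
import cv2
p=cv2.imread("pics/top0.png"); cv2.imwrite("pics/t1.png",cv2.resize(p[180:310,340:510],None,fx=4.5,fy=4.5,interpolation=cv2.INTER_CUBIC))
cv2.imwrite("pics/t2.png",cv2.resize(p[170:300,160:310],None,fx=4.6,fy=4.6,interpolation=cv2.INTER_CUBIC))
p=cv2.imread("pics/side0.png"); cv2.imwrite("pics/s1.png",cv2.resize(p[240:410,255:425],None,fx=3.5,fy=3.5,interpolation=cv2.INTER_CUBIC))
cv2.imwrite("pics/s2.png",cv2.resize(p[130:290,260:400],None,fx=3.7,fy=3.7,interpolation=cv2.INTER_CUBIC))
```

```text
(no output)
```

View pics/t1.png

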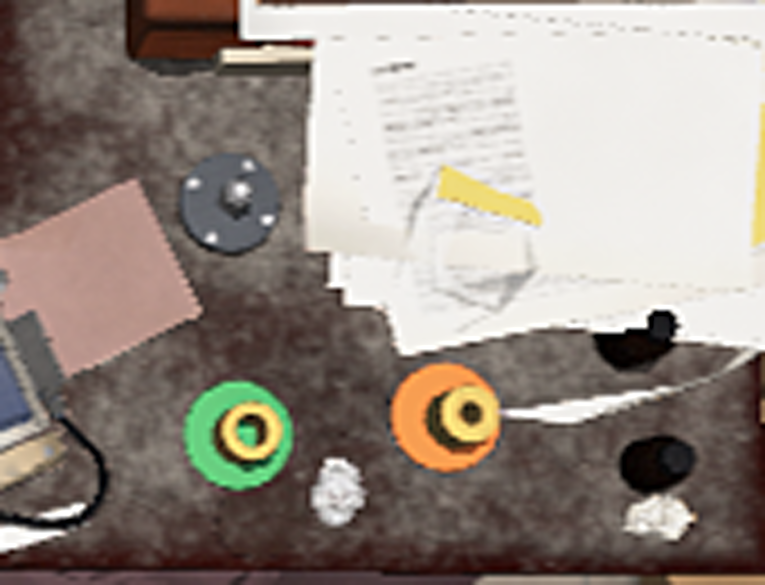

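View pics/t2.png

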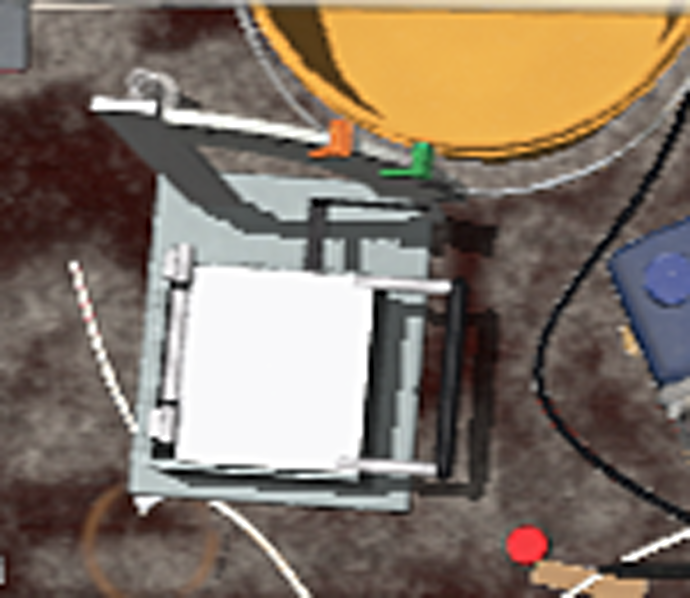

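View pics/s1.png

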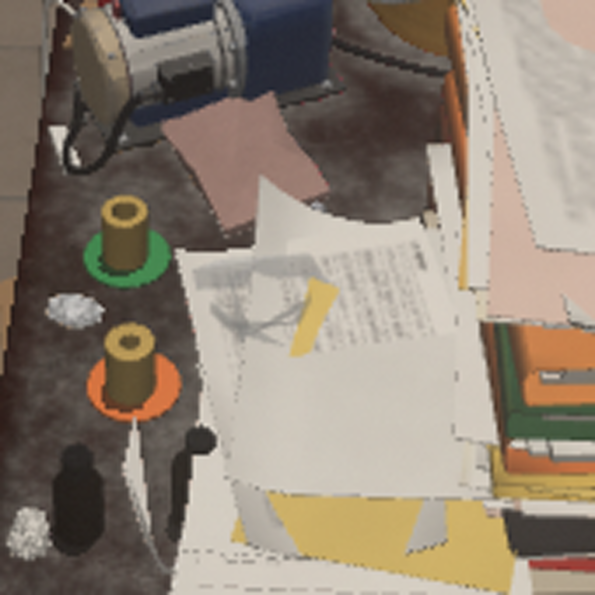

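View pics/s2.png

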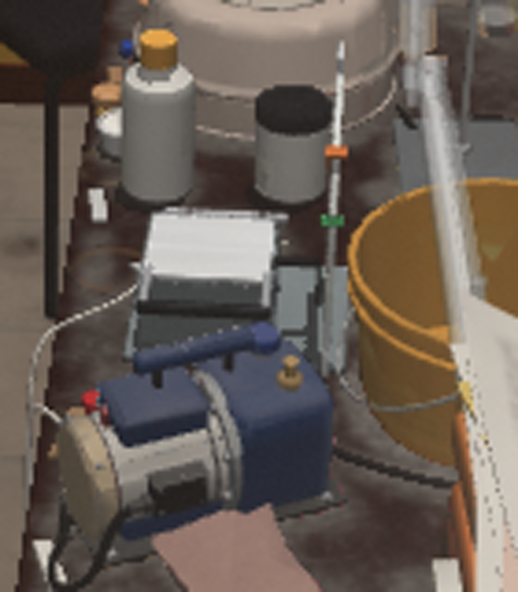

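```bash
cat > h.py <<'E'
import cv2,numpy as np
from plant import imaging
np.set_printoptions(precision=4,suppress=True)
C={n:imaging.camera_info(n) for n in("side","top")}
def ray(n,u,v):
    c=C[n];d=np.array([(u-c["cx"])/c["fx"],-(v-c["cy"])/c["fy"],-1.]);T=c["T"];return T[:3,3],T[:3,:3]@d
def onz(n,u,v,z):
    o,d=ray(n,u,v);return o+d*(z-o[2])/d[2]
def proj(n,P):
    c=C[n];T=c["T"];q=T[:3,:3].T@(np.asarray(P)-T[:3,3]);return np.array([c["cx"]+c["fx"]*q[0]/-q[2],c["cy"]+c["fy"]*q[1]/q[2]])
def tri(a,b):
    (o1,d1),(o2,d2)=ray("side",*a),ray("top",*b)
    A=np.stack([d1,-d2],1);t=np.linalg.lstsq(A,o2-o1,rcond=None)[0]
    p,q=o1+t[0]*d1,o2+t[1]*d2;return (p+q)/2,np.linalg.norm(p-q)*1e3
def blobs(img,lo,hi,roi,k=4):
    x0,y0,x1,y1=roi;m=cv2.inRange(cv2.cvtColor(img,cv2.COLOR_BGR2HSV)[y0:y1,x0:x1],np.array(lo),np.array(hi))
    n,l,st,ce=cv2.connectedComponentsWithStats(m)
    return m,[(st[i,4],ce[i]+[x0,y0],st[i,:4]+[x0,y0,0,0]) for i in np.argsort(-st[1:,4])[:k]+1 if st[i,4]>4]
E
python3 - <<'E'
from h import *
S=cv2.imread("pics/side0.png");T=cv2.imread("pics/top0.png")
for n,I,roi in(("side",S,(255,280,330,375)),("top",T,(370,250,460,300))):
    for nm,lo,hi in(("green",(45,80,60),(85,255,255)),("orange",(4,180,150),(15,255,255)),("bronze",(18,80,150) if n=="top" else (16,80,120),(28,255,255))):
        m,b=blobs(I,lo,hi,roi)
        cv2.imwrite(f"pics/m_{n}_{nm}.png",cv2.resize(m,None,fx=6,fy=6,interpolation=0))
        print(n,nm,b)
        if nm!="bronze":
            pts=cv2.findNonZero(m)[:,0]; h=cv2.convexHull(pts);e=cv2.fitEllipse(h);print("  ell",e[0][0]+roi[0],e[0][1]+roi[1],e[1:], onz(n,e[0][0]+roi[0],e[0][1]+roi[1],.003))
for px in [(250,432),(470,414)]: print((np.array(px)+.5)/4.5+[340,180]-.5)
print(S[295:325:3,285:297:3].tolist()[:3])
E
```

```text
side green [(np.int32(193), array([291.3523, 314.7876]), array([279, 306,  25,  16]))]
  ell 290.791015625 312.9626235961914 ((17.226896286010742, 24.49540901184082), 87.5099105834961) [ 0.4414 -0.2594  0.003 ]
side orange []Traceback (most recent call last):
  File "<stdin>", line 9, in <module>
TypeError: 'NoneType' object is not subscriptable
```

```bash
python3 - <<'E'
from h import *
S=cv2.imread("pics/side0.png");T=cv2.imread("pics/top0.png")
h=cv2.cvtColor(S,cv2.COLOR_BGR2HSV);print([h[v,u].tolist() for u,v in((284,352),(300,357),(291,299),(291,308),(292,337),(287,338))])
h=cv2.cvtColor(T,cv2.COLOR_BGR2HSV);print([h[v,u].tolist() for u,v in((430,270),(437,280),(390,275),(439,266),(444,267),(396,281),(391,280))])
E
cat > meas.py <<'E'
from h import *
import sys
S=cv2.imread(sys.argv[1]);T=cv2.imread(sys.argv[2])
for n,I,roi in(("side",S,(255,280,320,375)),("top",T,(370,250,470,300))):
    for nm,lo,hi in(("green",(45,80,60),(85,255,255)),("orange",(4,140,150),(14,255,255)),("bronze",(17,110,150) if n=="top" else (15,80,120),(28,255,255))):
        m,b=blobs(I,lo,hi,roi)
        cv2.imwrite(f"pics/m_{n}_{nm}.png",cv2.resize(m,None,fx=6,fy=6,interpolation=0))
        if nm=="bronze":
            for a,c,bb in b:
                mm=np.zeros_like(m);
                print(n,nm,a,c,bb, "bbox centre",bb[:2]+(bb[2:]-1)/2)
        else:
            pts=cv2.findNonZero(m)[:,0]; h=cv2.convexHull(pts);e=cv2.fitEllipse(h);print(n,nm,"ell",e[0][0]+roi[0],e[0][1]+roi[1],e[1:], onz(n,e[0][0]+roi[0],e[0][1]+roi[1],.003))
E
python3 meas.py pics/side0.png pics/top0.png
```

```text
[[10, 151, 98], [10, 174, 213], [20, 122, 92], [20, 119, 92], [19, 118, 95], [20, 134, 181]]
[[14, 170, 247], [14, 171, 254], [25, 125, 255], [12, 183, 228], [23, 131, 243], [24, 128, 255], [18, 146, 112]]
side green ell 290.791015625 312.9626235961914 ((17.226896286010742, 24.49540901184082), 87.5099105834961) [ 0.4414 -0.2594  0.003 ]
side orange ell 292.8443717956543 349.56556701660156 ((20.296855926513672, 26.246349334716797), 87.66716003417969) [ 0.4536 -0.3809  0.003 ]
side bronze 100 [291.56 337.31] [285 332  14  11] bbox centre [291.5 337. ]
side bronze 68 [290.0294 299.8676] [284 296  13   9] bbox centre [290. 300.]
side bronze 59 [255.9661 330.0169] [255 320   4  27] bbox centre [256.5 333. ]
top green ell 392.54780769348145 276.19825744628906 ((23.672439575195312, 24.374948501586914), 130.8043975830078) [ 0.4419 -0.2586  0.003 ]
top orange ell 438.52552795410156 272.28196144104004 ((23.337318420410156, 24.321489334106445), 123.61275482177734) [ 0.4539 -0.3809  0.003 ]
top bronze 110 [443.9909 271.4545] [438 266  13  12] bbox centre [444.  271.5]
top bronze 91 [395.5165 275.2088] [389 269  14  13] bbox centre [395.5 275. ]
```

Run:
```python
from h import *
print("G",tri((290,300),(395.5,275)),onz("top",395.5,275,.048),onz("side",290,300,.048))
print("O",tri((291.5,337),(444,271.5)),onz("top",444,271.5,.048),onz("side",291.5,337,.048))
T=cv2.imread("pics/top0.png");d=np.load("pics/top0.npy")
# foot ellipse: dark region
g=cv2.cvtColor(T,cv2.COLOR_BGR2HSV)[210:240,376:406]
m=cv2.inRange(g,np.array([90,20,40]),np.array([130,140,130]))
cv2.imwrite("pics/foot.png",np.hstack([cv2.resize(m,None,fx=12,fy=12,interpolation=0)]))
cv2.imwrite("pics/footc.png",cv2.resize(T[210:240,376:406],None,fx=16,fy=16,interpolation=0))
pts=cv2.findNonZero(m)[:,0];l=cv2.connectedComponentsWithStats(m);print(l[2])
lab=(l[1]==1+np.argmax(l[2][1:,4])).astype(np.uint8);e=cv2.fitEllipse(cv2.convexHull(cv2.findNonZero(lab)));print(e,onz("top",e[0][0]+376,e[0][1]+210,.012))
P=onz("top",e[0][0]+376,e[0][1]+210,.012)
for z in(0.012,.05):print(proj("side",[P[0],P[1],z]),proj("top",[P[0],P[1],z]))
# depth points
def dp(n,dd,u,v):
    o,r=ray(n,u,v);return o+r*dd[v,u]
for u,v in((392,222),(393,222),(392,223),(388,228),(386,224),(396,229),(395,272),(444,268),(392,283),(430,270),(400,290),(415,255)):print(u,v,dp("top",d,u,v))
```

```text
G (array([ 0.4408, -0.2587,  0.0476]), np.float64(1.3229156113528575)) [ 0.4415 -0.2586  0.048 ] [ 0.4402 -0.2593  0.048 ]
O (array([ 0.4517, -0.3833,  0.0486]), np.float64(0.7628953367332273)) [ 0.4521 -0.3834  0.048 ] [ 0.4513 -0.3828  0.048 ]
[[  0   0  30  30 678]
 [  4   4  22  22 222]]
((14.433517456054688, 14.690442085266113), (21.03978157043457, 21.30015754699707), 2.2789742946624756) [ 0.5784 -0.2525  0.012 ]
[344.4967 309.5444] [390.4335 224.6904]
[345.1443 298.6196] [392.8334 222.0949]
392 222 [ 0.578  -0.2498  0.0533]
393 222 [ 0.5777 -0.2521  0.0552]
392 223 [ 0.576  -0.2504  0.0496]
388 228 [ 0.5689 -0.2455  0.0146]
386 224 [ 0.5791 -0.2399  0.0169]
396 229 [ 0.5667 -0.267   0.0136]
395 272 [ 0.4504 -0.2598  0.0341]
444 268 [ 0.4608 -0.3828  0.0512]
392 283 [ 0.4237 -0.2564  0.0062]
430 270 [ 0.4599 -0.3588  0.0012]
400 290 [ 0.4056 -0.2773  0.0068]
415 255 [ 0.4995 -0.3194  0.0007]
```

View pics/footc.png

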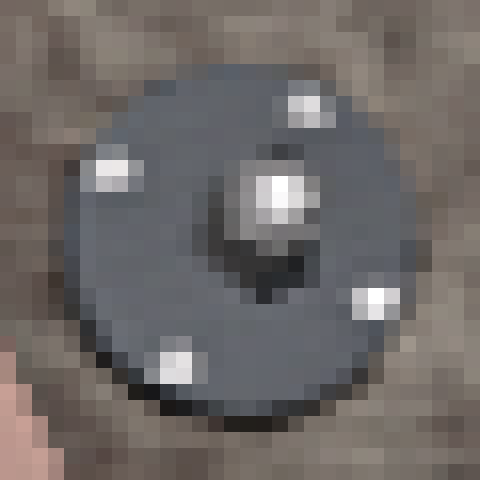

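Run:
```python
from h import *
S=cv2.imread("pics/side0.png");T=cv2.imread("pics/top0.png");d=np.load("pics/top0.npy")
for n,I,roi in(("side",S,(335,160,365,200)),("top",T,(215,190,265,215))):
    for nm,lo,hi in(("green",(45,100,50),(85,255,255)),("orange",(3,130,120),(14,255,255))):
        m,b=blobs(I,lo,hi,roi,2);print(n,nm,b)
# bar: dark
roi=(252,225,268,282);m,b=blobs(T,(0,0,0),(180,255,45),roi,3);print(b)
cv2.imwrite("pics/bar.png",cv2.resize(T[200:285,185:270],None,fx=7,fy=7,interpolation=0))
cv2.imwrite("pics/sbar.png",cv2.resize(S[150:245,285:365],None,fx=6.3,fy=6.3,interpolation=0))
def dp(u,v):
    o,r=ray("top",u,v);return o+r*d[v,u]
# paper height near the pin
for v in range(205,262,6): print(v,[ "%.3f"%dp(u,v)[2] for u in range(372,450,5)])
```

```text
side green [(np.int32(13), array([349.3077, 189.3846]), array([347, 188,   6,   3]))]
side orange [(np.int32(15), array([350.4, 170.2]), array([348, 169,   6,   3]))]
top green [(np.int32(39), array([250.1795, 205.1026]), array([243, 201,  11,   8]))]
top orange [(np.int32(42), array([232.8333, 200.    ]), array([227, 196,  10,   8]))]
[(np.int32(282), array([260.9291, 250.5816]), array([253, 230,  15,  44])), (np.int32(6), array([257.1667, 275.3333]), array([256, 275,   4,   2])), (np.int32(5), array([253.2, 275.6]), array([252, 275,   3,   2]))]
205 ['0.004', '0.005', '-0.000', '0.000', '-0.002', '0.005', '0.003', '0.001', '0.070', '0.081', '0.081', '0.083', '0.085', '0.077', '0.081', '0.077']
211 ['0.001', '-0.000', '0.004', '0.001', '0.005', '-0.000', '-0.002', '0.008', '0.078', '0.073', '0.080', '0.083', '0.080', '0.081', '0.081', '0.081']
217 ['0.001', '0.001', '-0.001', '0.016', '0.017', '0.016', '-0.000', '-0.001', '0.075', '0.067', '0.077', '0.081', '0.079', '0.080', '0.082', '0.077']
223 ['0.012', '0.003', '0.011', '0.009', '0.050', '0.015', '0.005', '-0.001', '0.080', '0.0
[... 268 characters left out ...]
'0.003', '0.003', '0.102', '0.099', '0.090', '0.085', '0.087', '0.091', '0.081', '0.076']
241 ['0.019', '0.016', '0.002', '0.004', '0.001', '0.001', '0.003', '-0.000', '0.000', '0.047', '0.056', '0.079', '0.085', '0.094', '0.077', '0.077']
247 ['0.012', '1.358', '0.010', '0.001', '0.006', '0.003', '0.001', '0.003', '0.002', '0.058', '0.054', '0.076', '0.084', '0.092', '0.078', '0.080']
253 ['0.017', '0.002', '-0.003', '0.001', '-0.001', '0.004', '0.006', '0.004', '-0.004', '-0.000', '-0.002', '0.010', '0.079', '0.084', '0.094', '0.078']
259 ['-0.003', '0.001', '0.002', '0.000', '-0.003', '0.006', '0.009', '-0.004', '-0.004', '-0.002', '0.001', '-0.001', '-0.001', '0.000', '-0.004', '-0.001']
```

View pics/bar.png

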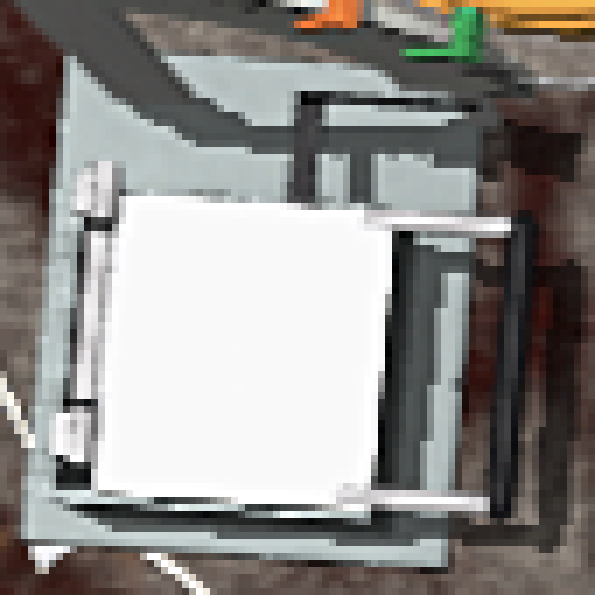

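View pics/sbar.png

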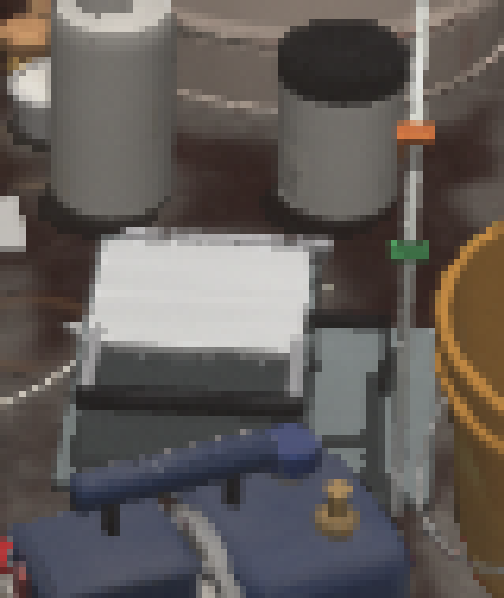

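Run:
```python
from h import *
T=cv2.imread("pics/top0.png");S=cv2.imread("pics/side0.png");d=np.load("pics/top0.npy")
k=lambda x,y:(x/7+185-.5,y/7+200-.5)
ks=lambda x,y:(x/6.3+285-.5,y/6.3+150-.5)
a=onz("top",*k(524,214),.081);b=onz("top",*k(500,515),.081);print("bar ends",a,b,"len",np.linalg.norm(a-b),"mid",(a+b)/2)
print("tri barends near",tri(ks(78,397),k(500,515)),"far",tri(ks(302,406),k(524,214)))
h1=onz("top",*k(101,190),.08);h2=onz("top",*k(74,430),.08);print("hinge",h1,h2)
g=tri((349.3,189.4),(250.2,205.1));o=tri((350.4,170.2),(232.8,200.0));print(g,o)
mid=(a+b)/2;ex=(a-b)/np.linalg.norm(a-b);ez=np.array([0,0,1]);ey=np.cross(ez,ex);mid[2]=.075
H=mid+.15*ey
for q in(g[0],o[0],h1,h2):
    v=q-H;print(v@ex,v@ey,v[2],np.degrees(np.arctan2(v[2],-(v@ey))),np.hypot(v[2],v@ey))
print("yaw x axis",np.degrees(np.arctan2(ex[1],ex[0])))
for nm,u,v in(("bottlecap",113,267),("brownbox",380,178)):print(nm,onz("top",u,v,.16 if nm[0:2]=="bo" else .1))
def dp(u,v):
    o,r=ray("top",u,v);return o+r*d[v,u]
for u,v in((258,240),(257,260),(256,268),(220,250),(375,180),(392,180),(372,170),(113,267),(250,205),(233,200),(408,229),(409,229),(410,229),(408,217),(412,235),(325,260),(345,280),(340,255),(303,225)):print(u,v,dp(u,v))
```

```text
bar ends [0.547  0.0886 0.081 ] [0.4389 0.0942 0.081 ] len 0.1082276343072723 mid [0.4929 0.0914 0.081 ]
tri barends near (array([0.4396, 0.0948, 0.0751]), np.float64(0.4156924221053488)) far (array([0.5474, 0.089 , 0.0767]), np.float64(0.5366051793712284))
hinge [0.5535 0.2398 0.08  ] [0.4671 0.2457 0.08  ]
(array([0.5946, 0.1051, 0.154 ]), np.float64(0.17403386428791454)) (array([0.5965, 0.1402, 0.1988]), np.float64(0.7869596934061268))
0.10088222876820901 -0.13101633904810653 0.07902333258573059 31.09654467314314 0.15300316398860317
0.1009213874388591 -0.09588286483800146 0.12377845111205106 52.237457454562346 0.15657148121302575
0.05280220573100854 0.001376082536810751 0.005000000000000074 105.387783401108 0.0051859042748701265
-0.0337764349796145 0.002785228043813588 0.005000000000000074 119.11980126842245 0.005723416397226957
yaw x axis -2.9708691434170427
bottlecap [0.442  0.4167 0.16  ]
brownbox [ 0.6812 -0.2125  0.1   ]
258 240 [0.5224 0.0917 0.0766]
257 260 [0.4711 0.0921 0.084 ]
256 268 [0.4513 0.0942 0.0827]
220 250 [0.4959 0.1858 0.0758]
375 180 [ 0.676  -0.1999  0.0993]
392 180 [ 0.6765 -0.2427  0.1003]
372 170 [ 0.7019 -0.1925  0.0989]
113 267 [0.4421 0.4172 0.1589]
250 205 [0.5943 0.1053 0.1565]
233 200 [0.595  0.139  0.2035]
408 229 [ 0.554  -0.2838  0.0892]
409 229 [ 0.5548 -0.2872  0.085 ]
410 229 [ 0.5545 -0.2893  0.0872]
408 217 [ 0.5883 -0.2879  0.0705]
412 235 [ 0.5369 -0.2911  0.1017]
325 260 [ 0.4695 -0.0753  0.1207]
345 280 [ 0.4235 -0.1257  0.0962]
340 255 [ 0.4859 -0.1135  0.0898]
303 225 [ 0.5516 -0.021   0.1368]
```

```bash
cat > g.py <<'E'
# usage: g.py x y z yaw (TCP)  -> shift/turn units; tool pointing straight down
import sys,numpy as np
from scipy.spatial.transform import Rotation as R
from plant import status
np.set_printoptions(precision=4,suppress=True)
s=status.get_state();x,y,z,w=map(float,sys.argv[1:5])
R0=R.from_euler("xyz",s["eef_rot"],degrees=True);Rd=R.from_euler("xyz",[180,0,w],degrees=True)
t=R0.inv().apply(np.array([x,y,z])-s["tcp_pos"])/.2;q=(R0.inv()*Rd).as_rotvec(degrees=True)/90
print("t",s["time_s"],"pos",s["tcp_pos"],s["eef_rot"],"F",s["contact_force"],"w",s["gripper_width"]);print("MOVE",np.round(np.r_[t,q],4))
E
python3 g.py .35 .5 .28 -15;python3 g.py .46 .25 .28 -40
```

```text
t 0.1 pos [0.1733 0.652  0.2257] [179.918   -0.0076 -14.8901] F [-0.4122 -0.3364 -0.1657] w 0.08780557606530663
MOVE [ 1.0491  0.5076 -0.2706  0.0009 -0.0001  0.0012]
t 0.1 pos [0.1733 0.652  0.2257] [179.918   -0.0076 -14.8901] F [-0.4122 -0.3364 -0.1657] w 0.08780557606530663
MOVE [ 1.9018  1.5743 -0.2689  0.0009 -0.0003  0.279 ]
```

>>> {"api": "apply_moves", "payload": {"moves": [[0.3, 0.15, -0.1, 0, 0, 0.1], [0.6, 0.3, -0.2, 0, 0, 0.2], [0.9, 0.5, -0.27, 0, 0, 0.3], [1.0, 0.7, -0.27, 0, 0, 0.3], [1.0, 1.0, -0.27, 0, 0, 0.3]], "hand": -1}}

```text
time_s: 0.72
tcp_pos: [0.3171, 0.4072, 0.2795]
eef_rot: [179.9, -0.1, -42.0]
contact_force: [-0.1, -0.6, 0.4]
gripper_width: 0.0882
```

```bash
python3 g.py .48 .25 .28 -60;python3 g.py .49 .05 .28 -90
```

```text
t 0.725 pos [0.3171 0.4072 0.2795] [179.8878  -0.0857 -42.041 ] F [-0.0962 -0.581   0.3816] w 0.0881967223474573
MOVE [ 1.1314  0.0381 -0.0008  0.0011 -0.0011  0.1995]
t 0.725 pos [0.3171 0.4072 0.2795] [179.8878  -0.0857 -42.041 ] F [-0.0962 -0.581   0.3816] w 0.0881967223474573
MOVE [ 1.8382  0.7473  0.0016  0.0008 -0.0014  0.5329]
```

>>> {"api": "apply_moves", "payload": {"moves": [[0.3, 0.0, 0, 0, 0, 0.1], [0.6, 0.1, 0, 0, 0, 0.2], [0.9, 0.3, 0, 0, 0, 0.3], [1.0, 0.6, 0, 0, 0, 0.4], [1.0, 0.9, 0, 0, 0, 0.53]]}}

```text
time_s: 1.35
tcp_pos: [0.3484, 0.142, 0.2794]
eef_rot: [179.9, -0.2, -89.3]
contact_force: [-0.6, 0.5, 0.7]
gripper_width: 0.0878
```

```bash
python3 g.py .48 -.05 .28 -90; python3 g.py .441 -.2587 .12 -90
```

```text
t 1.35 pos [0.3484 0.142  0.2794] [179.9268  -0.2295 -89.257 ] F [-0.6429  0.5299  0.6742] w 0.08779908114012923
MOVE [ 0.9684 -0.6453  0.0002  0.0008 -0.0026  0.0083]
t 1.35 pos [0.3484 0.142  0.2794] [179.9268  -0.2295 -89.257 ] F [-0.6429  0.5299  0.6742] w 0.08779908114012923
MOVE [ 2.0061 -0.4378  0.8046  0.0008 -0.0026  0.0083]
```

>>> {"api": "apply_moves", "payload": {"moves": [[0.15, -0.25, 0, 0, 0, 0], [0.35, -0.45, 0, 0, 0, 0], [0.65, -0.5, 0, 0, 0, 0.008], [1.0, -0.47, 0, 0, 0, 0.008], [1.0, -0.47, 0, 0, 0, 0.008]]}}

```text
time_s: 1.98
tcp_pos: [0.4441, -0.06, 0.2797]
eef_rot: [179.9, -0.3, -90.3]
contact_force: [-0.1, -0.0, -0.1]
gripper_width: 0.0874
```

```bash
python3 g.py .441 -.2587 .12 -90
```

```text
t 1.975 pos [ 0.4441 -0.06    0.2797] [179.8672  -0.2501 -90.2508] F [-0.1419 -0.0407 -0.1324] w 0.0874277513150166
MOVE [ 0.9903  0.0092  0.803   0.0015 -0.0028 -0.0028]
```

>>> {"api": "apply_moves", "payload": {"moves": [[0.3, 0.01, 0, 0, -0.002, 0], [0.6, 0.01, 0, 0, -0.003, 0], [0.9, 0.01, 0.2, 0, -0.003, 0], [0.99, 0.01, 0.5, 0.001, -0.003, -0.003], [0.99, 0.01, 0.8, 0.001, -0.003, -0.003], [0.99, 0.01, 0.8, 0.001, -0.003, -0.003]]}}

```text
time_s: 2.72
tcp_pos: [0.4377, -0.2578, 0.1168]
eef_rot: [179.5, 0.1, -90.0]
contact_force: [0.6, -0.1, 1.6]
gripper_width: 0.0879
```

```bash
python3 g.py .441 -.2587 .0235 -90
python3 - <<'E'
from h import *
for n in("side","top"):
    p,d=imaging.capture(n);cv2.imwrite(f"pics/{n}1.png",p)
    r=(240,250,340,350) if n=="side" else (350,220,450,320)
    cv2.imwrite(f"pics/{n}1c.png",cv2.resize(p[r[1]:r[3],r[0]:r[2]],None,fx=5,fy=5,interpolation=2))
E
```

```text
t 2.725 pos [ 0.4377 -0.2578  0.1168] [179.4541   0.1386 -90.0411] F [ 0.5988 -0.1356  1.5882] w 0.08786526993968695
MOVE [ 0.0055 -0.0212  0.4665  0.0061  0.0015 -0.0004]
```

View pics/side1c.png

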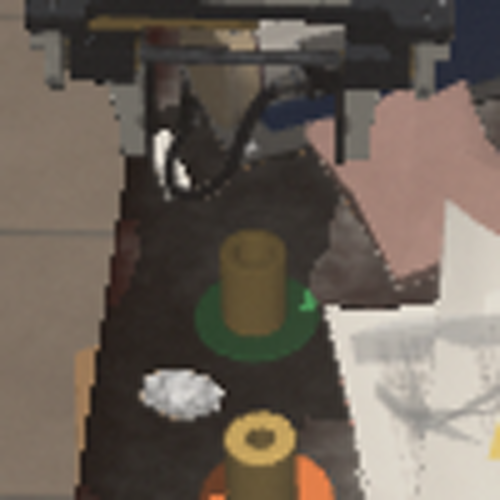

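View pics/top1c.png

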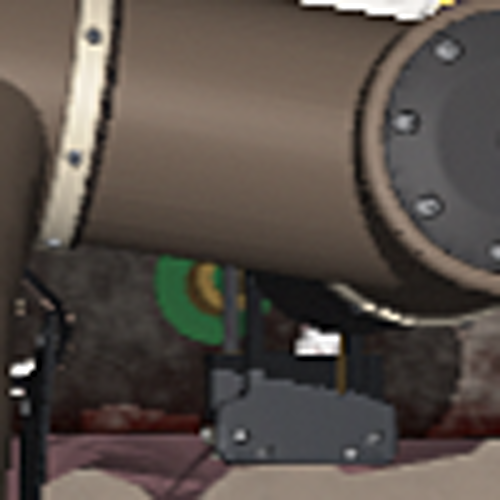

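>>> {"api": "apply_moves", "payload": {"moves": [[0.0, -0.02, 0.2, 0.006, 0, 0], [0.005, -0.02, 0.4, 0.006, 0, 0], [0.005, -0.02, 0.465, 0.006, 0, 0], [0.005, -0.02, 0.465, 0.006, 0, 0], [0.005, -0.02, 0.465, 0.006, 0, 0]]}}

```text
time_s: 3.45
tcp_pos: [0.447, -0.2596, 0.0304]
eef_rot: [-179.4, -0.1, -89.9]
contact_force: [0.2, 0.6, 0.3]
gripper_width: 0.0879
```

>>> {"api": "apply_moves", "payload": {"moves": [[0, 0, 0, 0, 0, 0], [0, 0, 0, 0, 0, 0], [0, 0, 0, 0, 0, 0], [0, 0, 0, 0, 0, 0], [0, 0, 0, 0, 0, 0], [0, 0, 0, 0, 0, 0]], "hand": 1, "grip_force": 15}}

```text
time_s: 4.2
tcp_pos: [0.4466, -0.2596, 0.0302]
eef_rot: [-179.4, -0.1, -89.9]
contact_force: [0.2, 0.7, 0.3]
gripper_width: 0.033
```

>>> {"api": "apply_moves", "payload": {"moves": [[0, 0, -0.1, 0, 0, 0], [0, 0, -0.2, 0, 0, 0], [0, 0, -0.4, 0, 0, 0], [0, 0, -0.5, 0, 0, 0], [0, 0, -0.5, 0, 0, 0], [0, 0, -0.5, 0, 0, 0]], "grip_force": 20}}

```text
time_s: 4.95
tcp_pos: [0.445, -0.2593, 0.1293]
eef_rot: [-179.5, -0.0, -89.9]
contact_force: [-1.0, 0.1, -0.9]
gripper_width: 0.0324
```

```bash
python3 g.py .578 -.2525 .12 -90
python3 - <<'E'
from h import *
for n in("side",):
    p,d=imaging.capture(n);cv2.imwrite(f"pics/{n}2.png",p)
    r=(240,250,340,350)
    cv2.imwrite(f"pics/{n}2c.png",cv2.resize(p[r[1]:r[3],r[0]:r[2]],None,fx=6,fy=6,interpolation=2))
E
```

```text
t 4.95 pos [ 0.445  -0.2593  0.1293] [-179.4803   -0.016   -89.892 ] F [-0.957   0.0607 -0.8984] w 0.03244368866212618
MOVE [-0.0326 -0.6647  0.0525 -0.0058 -0.0002  0.0012]
```

View pics/side2c.png

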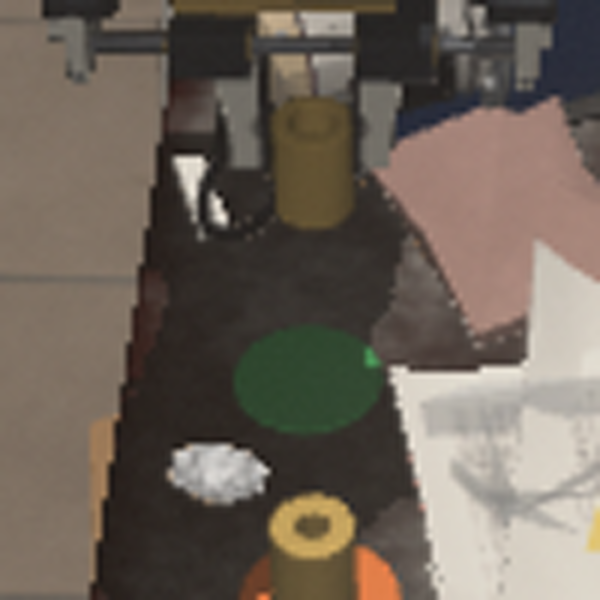

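Run:
```python
from h import *
for px in((312,125),(312,212)):
    u=(px[0]+.5)/6+240-.5;v=(px[1]+.5)/6+250-.5
    print(onz("side",u,v,.147))
```

```text
[ 0.4461 -0.2621  0.147 ]
[ 0.4492 -0.3139  0.147 ]
```

>>> {"api": "apply_moves", "payload": {"moves": [[-0.01, -0.2, 0.0, -0.006, 0, 0], [-0.02, -0.4, 0, -0.006, 0, 0], [-0.03, -0.6, 0, -0.006, 0, 0], [-0.03, -0.66, 0, -0.006, 0, 0], [-0.03, -0.66, 0, -0.006, 0, 0], [-0.03, -0.66, 0, -0.006, 0, 0]]}}

```text
time_s: 5.75
tcp_pos: [0.5726, -0.2525, 0.1266]
eef_rot: [179.4, 0.1, -90.0]
contact_force: [-7.7, -0.1, -3.9]
gripper_width: 0.0321
```

```bash
python3 g.py .578 -.2530 .11 -90
python3 - <<'E'
from h import *
for n in("side","top"):
    p,d=imaging.capture(n);cv2.imwrite(f"pics/{n}3.png",p)
    r=(290,220,390,320) if n=="side" else (340,170,440,270)
    cv2.imwrite(f"pics/{n}3c.png",cv2.resize(p[r[1]:r[3],r[0]:r[2]],None,fx=6,fy=6,interpolation=2))
E
```

```text
t 5.75 pos [ 0.5726 -0.2525  0.1266] [179.4043   0.1116 -89.9801] F [-7.6909 -0.0797 -3.9273] w 0.032140664497610445
MOVE [ 0.0025 -0.0281  0.0828  0.0066  0.0012  0.0002]
```

View pics/side3c.png

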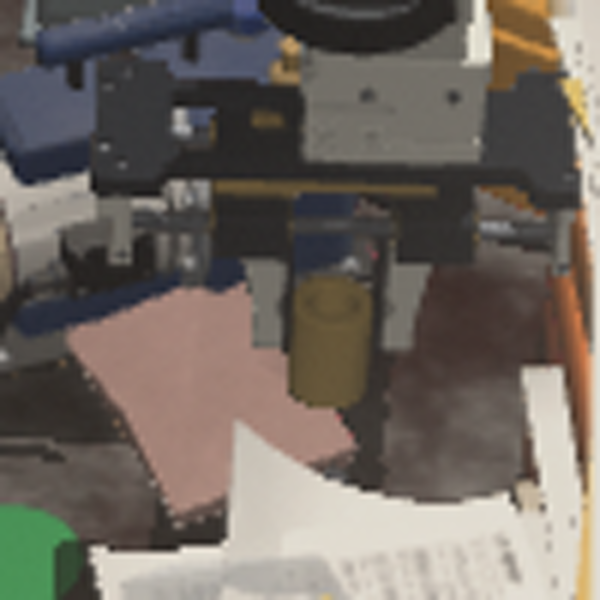

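View pics/top3c.png

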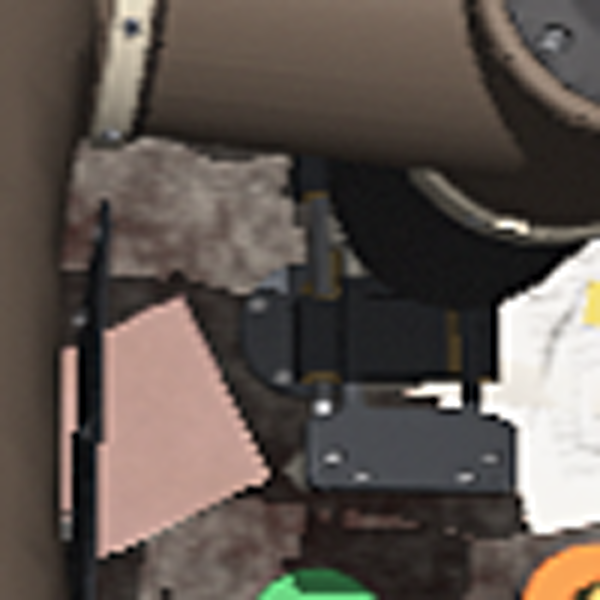

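Run:
```python
from h import *
from plant import status
for f,r in(("pics/side2.png",(280,258,305,292)),("pics/side3.png",(335,262,356,292))):
    p=cv2.imread(f)[r[1]:r[3],r[0]:r[2]];h=cv2.cvtColor(p,cv2.COLOR_BGR2HSV)
    m=cv2.inRange(h,np.array([14,90,40]),np.array([30,255,255]))
    ys,xs=np.nonzero(m);print("bbox",xs.min()+r[0],xs.max()+r[0],ys.min()+r[1],ys.max()+r[1])
# expected silhouettes of a sleeve at given base
def sil(P):
    a=np.linspace(0,2*np.pi,60);q=[]
    for z in(0,.045):
        for t in a:q.append(proj("side",[P[0]+.017*np.cos(t),P[1]+.017*np.sin(t),P[2]+z]))
    q=np.array(q);return q.min(0),q.max(0)
print(sil([.445,-.2593,.1021]),sil([.5726,-.2525,.0994]))
print(sil([.445,-.2623,.1021]))
print(status.get_state()["contact_force"],status.get_state()["qd"])
```

```text
bbox 285 300 266 287
bbox 338 351 266 287
(array([284.0491, 265.0864]), array([298.4917, 288.4599])) (array([336.7644, 265.2259]), array([351.5229, 288.442 ]))
(array([283.96  , 265.8779]), array([298.4322, 289.297 ]))
[-7.2707  0.7303 -3.9554] [ 0.0416 -0.1306  0.0429  0.0625  0.0186 -0.0124]
```

```bash
python3 - <<'E'
from h import *
d=np.load("pics/top0.npy")
v,u=np.mgrid[100:260:1,330:480:1]
P=np.array([[ (lambda o,r:o+r*d[b,a])(*ray("top",a,b)) for a in range(330,480)] for b in range(100,260)])
X,Y,Z=P[...,0].ravel(),P[...,1].ravel(),P[...,2].ravel()
for x in np.arange(.54,.86,.02):
    row=[]
    for y in np.arange(-.14,-.40,-.02):
        k=(abs(X-x)<.01)&(abs(Y-y)<.01)&(Z<.8); row.append("%.2f"%Z[k].max() if k.any() else " -- ")
    print("%.2f"%x,row)
E
python3 - <<'E'
import cv2
p=cv2.imread("pics/side3.png");cv2.imwrite("pics/side3w.png",cv2.resize(p[130:330,270:430],None,fx=3.7,fy=3,interpolation=2)[:,:])
E
```

```text
0.54 ['0.03', '0.03', '0.03', '0.02', '0.02', '0.01', '0.02', '0.11', '0.11', '0.10', '0.10', '0.10', '0.09']
0.56 ['0.03', '0.03', '0.02', '0.02', '0.02', '0.02', '0.04', '0.10', '0.09', '0.09', '0.10', '0.10', '0.09']
0.58 ['0.01', '0.02', '0.02', '0.02', '0.02', '0.05', '0.06', '0.08', '0.08', '0.09', '0.09', '0.09', '0.08']
0.60 ['0.01', '0.01', '0.01', '0.01', '0.01', '0.02', '0.02', '0.08', '0.08', '0.09', '0.09', '0.09', '0.08']
0.62 ['0.01', '0.01', '0.01', '0.01', '0.01', '0.01', '0.01', '0.01', '0.09', '0.09', '0.09', '0.09', '0.09']
0.64 ['0.01', '0.01', '0.01', '0.01', '0.01', '0.01', '0.01', '0.01', '0.09', '0.09', '0.09', '0.09', '0.09']
0.66 ['0.01', '0.01', '0.01', '0.10', '0.27', '0.32', '0.33', '0.32', '0.31', '0.31', '0.31', '0.30', '0.30']
0.68 ['0.18', '0.01', '0.01', '0.11', '0.27', '0.31', '0.31', '0.31', '0.31', '0.30', '0.30', '0.30', '0.30']
0.70 ['0.18', '0.01', '0.01', '0.11', '0.27', '0.30', '0.30', '0.30', '0.30', '0.30', '0.29', '0.29', '0.29']
0.72 ['0.01', '0.01', '0.01', '0.11', '0.27', '0.30', '0.29', '0.30', '0.30', '0.29', '0.29', '0.29', '0.29']
0.74 [' -- ', '0.01', '0.01', '0.26', '0.27', '0.29', '0.29', '0.29', '0.30', '0.30', '0.29', '0.29', '0.29']
0.76 ['0.01', '0.01', '0.01', '0.27', '0.27', '0.29', '0.29', '0.30', '0.30', '0.30', '0.29', '0.29', '0.29']
0.78 ['0.01', '0.11', '0.19', '0.29', '0.29', '0.29', '0.29', '0.29', '0.30', '0.29', '0.30', '0.29', '0.29']
0.80 ['0.29', '0.29', '0.29', '0.29', '0.29', '0.29', '0.29', '0.29', '0.30', '0.29', '0.29', '0.29', '0.29']
0.82 [' -- ', ' -- ', ' -- ', ' -- ', ' -- ', ' -- ', '0.28', '0.28', ' -- ', ' -- ', ' -- ', ' -- ', '0.28']
0.84 [' -- ', ' -- ', ' -- ', ' -- ', ' -- ', ' -- ', ' -- ', ' -- ', ' -- ', ' -- ', ' -- ', ' -- ', ' -- ']
```

View pics/side3w.png

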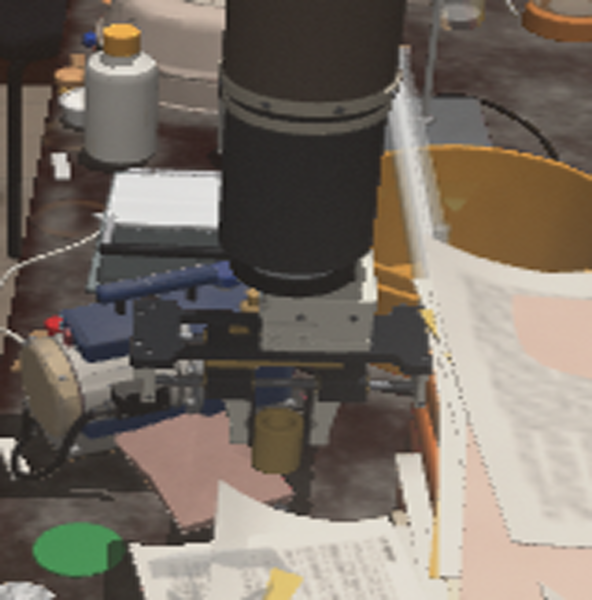

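>>> {"api": "apply_moves", "payload": {"moves": [[0.01, 0.2, 0, 0.006, 0, 0], [0.02, 0.4, 0, 0.006, 0, 0], [0.03, 0.6, 0, 0.006, 0, 0], [0.032, 0.65, 0, 0.006, 0, 0], [0.032, 0.65, 0, 0.006, 0, 0], [0.032, 0.65, 0, 0.006, 0, 0]]}}

```text
time_s: 6.6
tcp_pos: [0.4436, -0.2591, 0.1278]
eef_rot: [180.0, 0.1, -90.0]
contact_force: [-0.6, -1.3, -0.7]
gripper_width: 0.0327
```

```bash
python3 g.py .442 -.2587 .0302 -90
python3 - <<'E'
from h import *
for c in ((408,217),(407.5,223),(407.8,229)):
  for z in(.04,.08,.09):print(c,z,onz("top",*c,z))
E
```

```text
t 6.6 pos [ 0.4436 -0.2591  0.1278] [179.9641   0.0962 -89.9577] F [-0.6102 -1.2758 -0.7128] w 0.03268683514690953
MOVE [-0.0011  0.0078  0.4881  0.0004  0.0011  0.0005]
(408, 217) 0.04 [ 0.5944 -0.2941  0.04  ]
(408, 217) 0.08 [ 0.5865 -0.286   0.08  ]
(408, 217) 0.09 [ 0.5845 -0.284   0.09  ]
(407.5, 223) 0.04 [ 0.5784 -0.2926  0.04  ]
(407.5, 223) 0.08 [ 0.571  -0.2846  0.08  ]
(407.5, 223) 0.09 [ 0.5691 -0.2826  0.09  ]
(407.8, 229) 0.04 [ 0.5626 -0.2932  0.04  ]
(407.8, 229) 0.08 [ 0.5556 -0.2852  0.08  ]
(407.8, 229) 0.09 [ 0.5539 -0.2832  0.09  ]
```

>>> {"api": "apply_moves", "payload": {"moves": [[0, 0.0, 0.2, 0, 0, 0], [0, 0.0, 0.36, 0, 0, 0], [0, 0, 0.45, 0, 0, 0], [0, 0, 0.475, 0, 0, 0], [0, 0, 0.48, 0, 0, 0], [0, 0, 0.48, 0, 0, 0]]}}

```text
time_s: 7.35
tcp_pos: [0.4443, -0.259, 0.0325]
eef_rot: [-180.0, 0.1, -89.9]
contact_force: [-0.6, 0.3, -1.4]
gripper_width: 0.0327
```

```bash
python3 g.py .442 -.2587 .0302 -90
```

```text
t 7.35 pos [ 0.4443 -0.259   0.0325] [-179.9683    0.0795  -89.9439] F [-0.5891  0.3049 -1.3699] w 0.032675072964670385
MOVE [-0.0016  0.0117  0.0113 -0.0004  0.0009  0.0006]
```

Touch down, then open.

>>> {"api": "apply_moves", "payload": {"moves": [[0, 0, 0.008, 0, 0, 0], [0, 0, 0.012, 0, 0, 0], [0, 0, 0.014, 0, 0, 0], [0, 0, 0.014, 0, 0, 0]]}}

```text
time_s: 7.85
tcp_pos: [0.4446, -0.2591, 0.0303]
eef_rot: [-179.9, 0.1, -89.9]
contact_force: [-1.2, 0.9, 4.6]
gripper_width: 0.0322
```

>>> {"api": "apply_moves", "payload": {"moves": [[0, 0, 0, 0, 0, 0], [0, 0, 0, 0, 0, 0], [0, 0, 0, 0, 0, 0], [0, 0, 0, 0, 0, 0]], "hand": -0.6}}

```text
time_s: 8.35
tcp_pos: [0.4446, -0.2591, 0.0302]
eef_rot: [-179.9, 0.1, -89.9]
contact_force: [0.2, -0.5, -0.3]
gripper_width: 0.0662
```

```bash
python3 g.py .4404 -.2555 .08 -45
```

```text
t 8.35 pos [ 0.4446 -0.2591  0.0302] [-179.9348    0.065   -89.9316] F [ 0.1847 -0.4961 -0.3123] w 0.06615064011417172
MOVE [-0.0184  0.0206 -0.249  -0.001   0.0004 -0.4992]
```

>>> {"api": "apply_moves", "payload": {"moves": [[0, 0, 0, 0, 0, -0.12], [0, 0, 0, 0, 0, -0.24], [0, 0, 0, 0, 0, -0.36], [0, 0, 0, 0, 0, -0.48], [0, 0, 0, 0, 0, -0.6], [0, 0, 0, 0, 0, -0.72], [0, 0, 0, 0, 0, -0.84], [0, 0, 0, 0, 0, -0.96], [0, 0, 0, 0, 0, -1.0], [0, 0, 0, 0, 0, -1.0], [0, 0, 0, 0, 0, -1.0]]}}

```text
time_s: 9.72
tcp_pos: [0.4446, -0.2591, 0.0302]
eef_rot: [-179.9, -0.1, -0.0]
contact_force: [0.2, 0.6, -0.0]
gripper_width: 0.0702
```

>>> {"api": "apply_moves", "payload": {"moves": [[0, 0, 0, 0, 0, 0], [0, 0, 0, 0, 0, 0], [0, 0, 0, 0, 0, 0], [0, 0, 0, 0, 0, 0], [0, 0, 0, 0, 0, 0]], "hand": 1, "grip_force": 8}}

```text
time_s: 10.35
tcp_pos: [0.4446, -0.2591, 0.0302]
eef_rot: [-179.9, -0.1, -0.0]
contact_force: [0.9, 0.3, -0.3]
gripper_width: 0.0328
```

```bash
python3 g.py .4404 -.2555 .08 -45
```

```text
t 10.35 pos [ 0.4446 -0.2591  0.0302] [-179.934    -0.0631   -0.0263] F [ 0.9141  0.3003 -0.3004] w 0.03280110684147037
MOVE [-0.0206 -0.0181 -0.2491 -0.001  -0.0004  0.4997]
```

>>> {"api": "apply_moves", "payload": {"moves": [[0, 0, 0, 0, 0, 0], [0, 0, 0, 0, 0, 0], [0, 0, 0, 0, 0, 0], [0, 0, 0, 0, 0, 0.1], [-0.01, -0.01, 0, 0, 0, 0.2], [-0.017, -0.017, 0, 0, 0, 0.3], [-0.017, -0.017, 0, 0, 0, 0.4], [-0.0175, -0.0175, 0, -0.001, 0, 0.5], [-0.0175, -0.0175, 0, -0.001, 0, 0.5], [-0.0175, -0.0175, 0, -0.001, 0, 0.5]], "hand": -0.6}}

```text
time_s: 11.6
tcp_pos: [0.4411, -0.2556, 0.0302]
eef_rot: [-180.0, -0.0, -44.8]
contact_force: [0.1, 0.8, 0.6]
gripper_width: 0.07
```

```bash
python3 g.py .4411 -.2556 .0302 -45
```

```text
t 11.6 pos [ 0.4411 -0.2556  0.0302] [-179.9885   -0.0325  -44.8302] F [0.1215 0.8026 0.6305] w 0.07003057179643082
MOVE [ 0.      0.0001 -0.0001 -0.0001 -0.0004  0.0019]
```

>>> {"api": "apply_moves", "payload": {"moves": [[0, 0, 0, 0, 0, 0.002], [0, 0, 0, 0, 0, 0], [0, 0, 0, 0, 0, 0], [0, 0, 0, 0, 0, 0], [0, 0, 0, 0, 0, 0], [0, 0, -0.1, 0, 0, 0], [0, 0, -0.2, 0, 0, 0], [0, 0, -0.3, 0, 0, 0], [0, 0, -0.35, 0, 0, 0], [0, 0, -0.35, 0, 0, 0], [0, 0, -0.35, 0, 0, 0]], "hand": 1, "grip_force": 20}}

```text
time_s: 12.98
tcp_pos: [0.4405, -0.2554, 0.0994]
eef_rot: [180.0, 0.0, -44.8]
contact_force: [-0.4, -0.1, -1.9]
gripper_width: 0.032
```

```bash
python3 g.py .5749 -.249 .10 -45
```

```text
t 12.975 pos [ 0.4405 -0.2554  0.0994] [179.9838   0.0311 -44.8444] F [-0.4483 -0.0872 -1.859 ] w 0.03198848243122948
MOVE [ 0.4539 -0.4964 -0.0034  0.0002  0.0003  0.0017]
```

>>> {"api": "apply_moves", "payload": {"moves": [[0.12, -0.13, 0, 0, 0, 0], [0.25, -0.27, 0, 0, 0, 0], [0.38, -0.4, 0, 0, 0, 0], [0.43, -0.47, 0, 0, 0, 0.001], [0.454, -0.496, 0, 0, 0, 0.001], [0.454, -0.496, 0, 0, 0, 0.001], [0.454, -0.496, 0, 0, 0, 0.001]]}}

```text
time_s: 13.85
tcp_pos: [0.5739, -0.2491, 0.0993]
eef_rot: [180.0, 0.1, -45.0]
contact_force: [-0.9, 0.1, -1.6]
gripper_width: 0.0324
```

```bash
python3 g.py .5749 -.249 .09 -45;python3 - <<'E'
from h import *
for n in("side","top"):
    p,d=imaging.capture(n);cv2.imwrite(f"pics/{n}4.png",p)
    r=(290,220,390,320) if n=="side" else (340,170,440,270)
    cv2.imwrite(f"pics/{n}4c.png",cv2.resize(p[r[1]:r[3],r[0]:r[2]],None,fx=6,fy=6,interpolation=2))
p=cv2.imread("pics/side4.png")[262:310,325:370];h=cv2.cvtColor(p,cv2.COLOR_BGR2HSV);m=cv2.inRange(h,np.array([14,90,40]),np.array([30,255,255]))
ys,xs=np.nonzero(m);print(xs.min()+325,xs.max()+325,ys.min()+262,ys.max()+262)
E
```

```text
t 13.85 pos [ 0.5739 -0.2491  0.0993] [179.9739   0.056  -44.9521] F [-0.9297  0.0955 -1.5868] w 0.03241524469995864
MOVE [ 0.0032 -0.004   0.0466  0.0003  0.0006  0.0005]
338 362 262 296
```

View pics/side4c.png

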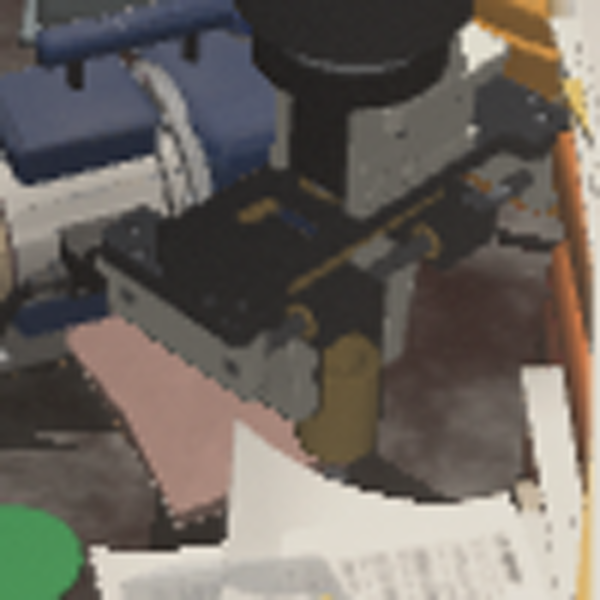

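View pics/top4c.png

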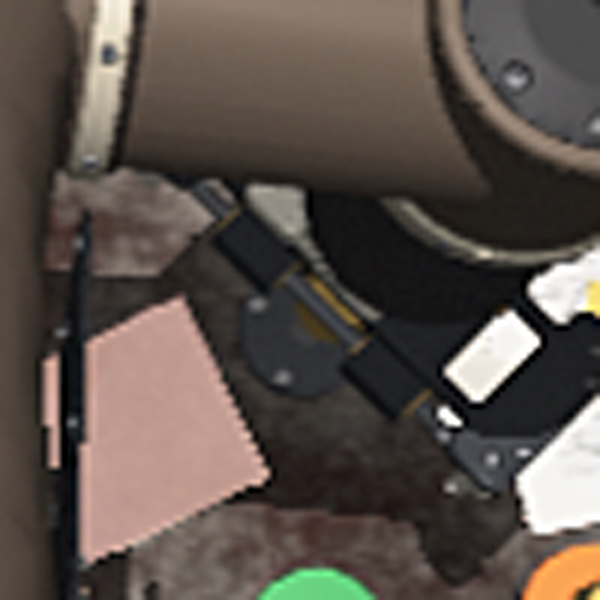

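>>> {"api": "apply_moves", "payload": {"moves": [[0.003, -0.004, 0.03, 0, 0, 0], [0.003, -0.004, 0.06, 0, 0, 0], [0.003, -0.004, 0.09, 0, 0, 0], [0.003, -0.004, 0.12, 0, 0, 0], [0.003, -0.004, 0.13, 0, 0, 0], [0.003, -0.004, 0.13, 0, 0, 0]]}}

```text
time_s: 14.7
tcp_pos: [0.5751, -0.249, 0.0734]
eef_rot: [180.0, 0.0, -45.0]
contact_force: [-0.7, 0.4, -1.0]
gripper_width: 0.0324
```

```bash
python3 g.py .5749 -.249 .052 -45
```

```text
t 14.7 pos [ 0.5751 -0.249   0.0734] [179.9771   0.0439 -44.9535] F [-0.6534  0.3502 -1.015 ] w 0.0324031660647093
MOVE [-0.0007  0.0005  0.1069  0.0003  0.0005  0.0005]
```

>>> {"api": "apply_moves", "payload": {"moves": [[0, 0, 0.02, 0, 0, 0], [0, 0, 0.04, 0, 0, 0], [0, 0, 0.06, 0, 0, 0], [0, 0, 0.06, 0, 0, 0]]}}

```text
time_s: 15.2
tcp_pos: [0.5748, -0.249, 0.0609]
eef_rot: [180.0, 0.1, -45.0]
contact_force: [0.2, 0.7, -1.3]
gripper_width: 0.0321
```

>>> {"api": "apply_moves", "payload": {"moves": [[0, 0, 0.02, 0, 0, 0], [0, 0, 0.04, 0, 0, 0], [0, 0, 0.05, 0, 0, 0], [0, 0, 0.05, 0, 0, 0]]}}

```text
time_s: 15.7
tcp_pos: [0.5748, -0.249, 0.0507]
eef_rot: [179.9, 0.1, -45.0]
contact_force: [-0.1, 0.9, -0.7]
gripper_width: 0.0322
```

>>> {"api": "apply_moves", "payload": {"moves": [[0, 0, 0.015, 0, 0, 0], [0, 0, 0.015, 0, 0, 0], [0, 0, 0.015, 0, 0, 0]]}}

```text
time_s: 16.08
tcp_pos: [0.5747, -0.249, 0.0476]
eef_rot: [179.9, 0.1, -45.0]
contact_force: [0.0, -0.2, -1.2]
gripper_width: 0.0324
```

>>> {"api": "apply_moves", "payload": {"moves": [[0, 0, 0, 0, 0, 0], [0, 0, 0, 0, 0, 0], [0, 0, 0, 0, 0, 0], [0, 0, 0, 0, 0, 0]], "hand": 0.12}}

```text
time_s: 16.58
tcp_pos: [0.5747, -0.249, 0.0477]
eef_rot: [179.9, 0.1, -45.0]
contact_force: [0.3, -0.9, 0.6]
gripper_width: 0.0386
```

>>> {"api": "apply_moves", "payload": {"moves": [[0, 0, -0.1, 0, 0, 0], [0, 0, -0.25, 0, 0, 0], [0, 0, -0.45, 0, 0, 0], [0, 0, -0.65, 0, 0, 0], [-0.2, 0.2, -0.8, 0, 0, 0], [-0.5, 0.5, -0.9, 0, 0, 0], [-0.5, 0.5, -0.9, 0, 0, 0]]}}

```text
time_s: 17.45
tcp_pos: [0.4313, -0.2492, 0.2294]
eef_rot: [-180.0, -0.0, -45.0]
contact_force: [1.5, -0.2, 0.3]
gripper_width: 0.0385
```

```bash
python3 g.py .45 -.15 .24 -45;python3 - <<'E'
from h import *
for n in("side","top"):
    p,d=imaging.capture(n);cv2.imwrite(f"pics/{n}5.png",p);np.save(f"pics/{n}5.npy",d)
    r=(290,220,390,320) if n=="side" else (340,170,440,270)
    cv2.imwrite(f"pics/{n}5c.png",cv2.resize(p[r[1]:r[3],r[0]:r[2]],None,fx=6,fy=6,interpolation=2))
E
```

```text
t 17.45 pos [ 0.4313 -0.2492  0.2294] [-179.9736   -0.0069  -44.9826] F [ 1.52   -0.2029  0.3312] w 0.03846156531600818
MOVE [-0.2843 -0.4169 -0.0528 -0.0003 -0.0001  0.0002]
```

View pics/side5c.png

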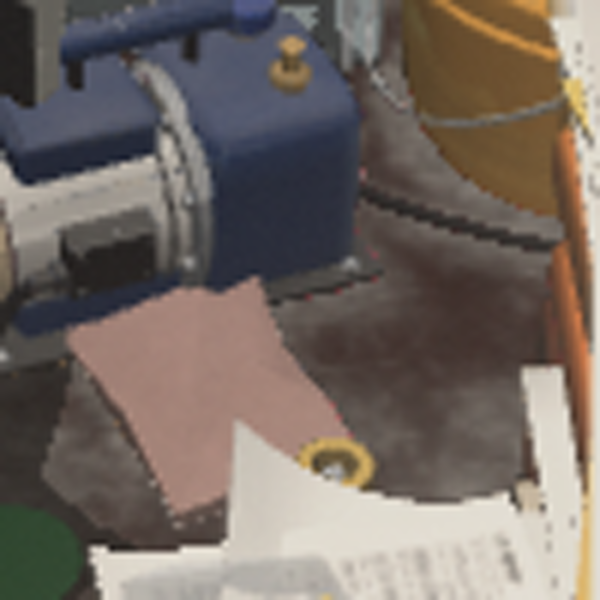

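View pics/top5c.png

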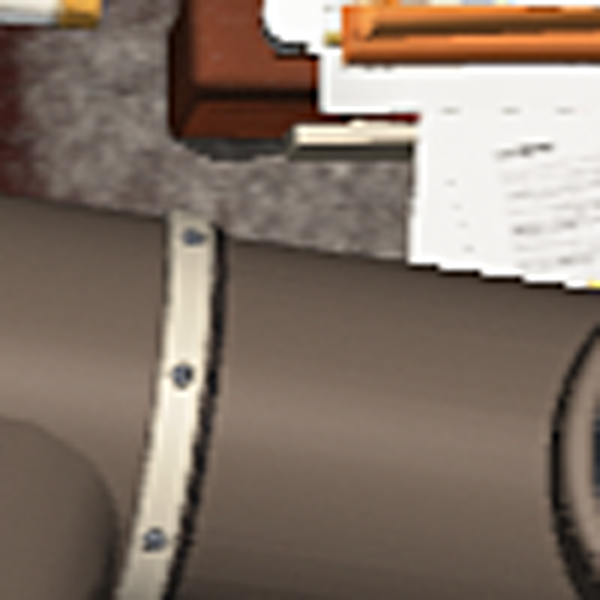

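Run:
```python
from h import *
for z in(.057,.065,.069):print(z,proj("side",[.5784,-.2525,z]))
S=cv2.imread("pics/side5.png");m,b=blobs(S,(17,90,110),(30,255,255),(330,285,365,310));print(b)
```

```text
0.057 [345.2808 296.5676]
0.065 [345.421  294.2042]
0.069 [345.4915 293.016 ]
[(np.int32(54), array([346.1667, 295.7593]), array([339, 293,  14,   8]))]
```

```bash
python3 - <<'E'
from h import *
d=np.load("pics/top0.npy")
P=np.array([[ (lambda o,r:o+r*d[b,a])(*ray("top",a,b)) for a in range(180,350)] for b in range(190,310)])
X,Y,Z=P[...,0].ravel(),P[...,1].ravel(),P[...,2].ravel()
print("     ",["%.2f"%y for y in np.arange(.22,-.08,-.02)])
for x in np.arange(.40,.62,.02):
    row=[]
    for y in np.arange(.22,-.08,-.02):
        k=(abs(X-x)<.01)&(abs(Y-y)<.01)&(Z<.8); row.append("%.2f"%Z[k].max() if k.any() else " -- ")
    print("%.2f"%x,row)
E
python3 g.py .4 .05 .24 -20
```

```text
['0.22', '0.20', '0.18', '0.16', '0.14', '0.12', '0.10', '0.08', '0.06', '0.04', '0.02', '0.00', '-0.02', '-0.04', '-0.06']
0.40 ['0.01', '0.01', '0.01', '0.01', '0.01', '0.01', '0.01', '0.01', '0.02', '0.02', '0.01', '0.01', '0.02', '0.01', '0.08']
0.42 ['0.01', '0.01', '0.01', '0.02', '0.01', '0.01', '0.01', '0.01', '0.02', '0.02', '0.01', '0.01', '0.01', '0.01', '0.12']
0.44 ['0.08', '0.08', '0.08', '0.08', '0.08', '0.08', '0.08', '0.08', '0.01', '0.01', '0.01', '0.02', '0.02', '0.08', '0.13']
0.46 ['0.08', '0.08', '0.08', '0.08', '0.08', '0.01', '0.09', '0.09', '0.01', '0.01', '0.01', '0.01', '0.01', '0.09', '0.13']
0.48 ['0.08', '0.08', '0.08', '0.09', '0.08', '0.01', '0.09', '0.09', '0.01', '0.01', '0.01', '0.01', '0.11', '0.12', '0.16']
0.50 ['0.08', '0.08', '0.08', '0.08', '0.08', '0.01', '0.09', '0.09', '0.01', '0.01', '0.01', '0.05', '0.12', '0.12', '0.16']
0.52 ['0.08', '0.08', '0.08', '0.09', '0.08', '0.01', '0.09', '0.08', '0.01', '0.01', '0.01', '0.11', '0.14', '0.14', '0.17']
0.54 ['0.09', '0.08', '0.08', '0.08', '0.09', '0.08', '0.08', '0.08', '0.01', '0.01', '0.01', '0.12', '0.14', '0.14', '0.16']
0.56 ['0.08', '0.08', '0.08', '0.08', '0.07', '0.01', '0.01', '0.01', '0.01', '0.01', '0.01', '0.12', '0.14', '0.14', '0.14']
0.58 ['0.01', '0.01', '0.08', '0.19', '0.21', '0.16', '0.17', '0.01', '0.01', '0.01', '0.01', '0.02', '0.11', '0.12', '0.13']
0.60 ['0.25', '0.23', '0.22', '0.21', '0.21', '0.19', '0.17', '0.14', '0.14', '0.04', '0.01', '0.01', '0.01', '0.01', '0.00']
t 17.55 pos [ 0.4317 -0.2493  0.2297] [-179.9492   -0.0446  -44.9935] F [0.4269 0.0415 0.0501] w 0.038689706496615614
MOVE [-1.1701 -0.9461 -0.0515 -0.0004 -0.0006 -0.2777]
```

>>> {"api": "apply_moves", "payload": {"moves": [[-0.15, -0.22, 0, 0, 0, -0.1], [-0.3, -0.45, 0, 0, 0, -0.2], [-0.45, -0.68, 0, 0, 0, -0.3], [-0.6, -0.9, 0, 0, 0, -0.4], [-0.7, -1.0, 0, 0, 0, -0.467], [-0.7, -1.0, 0, 0, 0, -0.467]], "hand": 0.18}}

```text
time_s: 18.3
tcp_pos: [0.4747, -0.0068, 0.2295]
eef_rot: [-180.0, -0.1, -2.7]
contact_force: [0.5, 0.6, -0.4]
gripper_width: 0.036
```

```bash
python3 g.py .4925 .0915 .15 -3; python3 g.py .4925 .0915 .064 -3
```

```text
t 18.3 pos [ 0.4747 -0.0068  0.2295] [-179.9916   -0.0538   -2.7377] F [ 0.5062  0.5959 -0.4191] w 0.03602595509255707
MOVE [ 0.065  -0.4953  0.3978 -0.0001 -0.0006  0.0029]
t 18.3 pos [ 0.4747 -0.0068  0.2295] [-179.9916   -0.0538   -2.7377] F [ 0.5062  0.5959 -0.4191] w 0.03602595509255707
MOVE [ 0.0646 -0.4952  0.8278 -0.0001 -0.0006  0.0029]
```

>>> {"api": "apply_moves", "payload": {"moves": [[0.02, -0.2, 0, 0, 0, 0], [0.04, -0.4, 0, 0, 0, 0], [0.065, -0.495, 0.15, 0, 0, 0.003], [0.065, -0.495, 0.4, 0, 0, 0.003], [0.065, -0.495, 0.45, 0, 0, 0.003], [0.065, -0.495, 0.45, 0, 0, 0.003]]}}

```text
time_s: 19.05
tcp_pos: [0.4929, 0.0909, 0.1398]
eef_rot: [179.9, -0.0, -3.1]
contact_force: [0.4, -0.3, 0.8]
gripper_width: 0.0359
```

```bash
python3 g.py .4925 .0915 .064 -3;python3 - <<'E'
from h import *
for n in("side","top"):
    p,d=imaging.capture(n);cv2.imwrite(f"pics/{n}6.png",p);np.save(f"pics/{n}6.npy",d)
    r=(270,140,390,240) if n=="side" else (180,170,300,300)
    cv2.imwrite(f"pics/{n}6c.png",cv2.resize(p[r[1]:r[3],r[0]:r[2]],None,fx=5,fy=5 if n=="side" else 4.6,interpolation=2))
E
```

```text
t 19.05 pos [0.4929 0.0909 0.1398] [179.9443  -0.019   -3.0523] F [ 0.3541 -0.3069  0.8454] w 0.03588081442464961
MOVE [-0.0023 -0.0032  0.379   0.0006 -0.0002 -0.0006]
```

View pics/side6c.png

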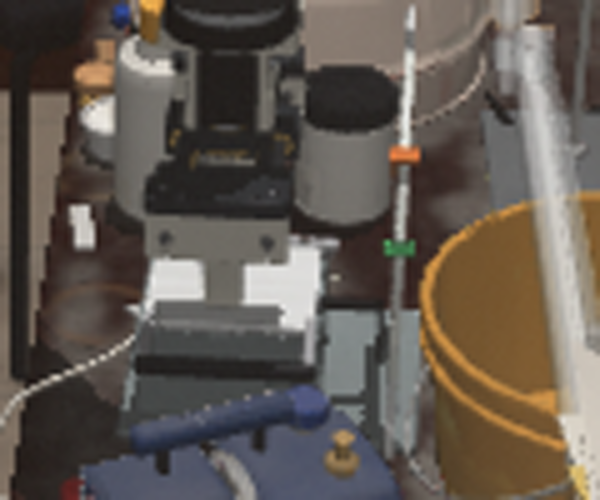

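View pics/top6c.png

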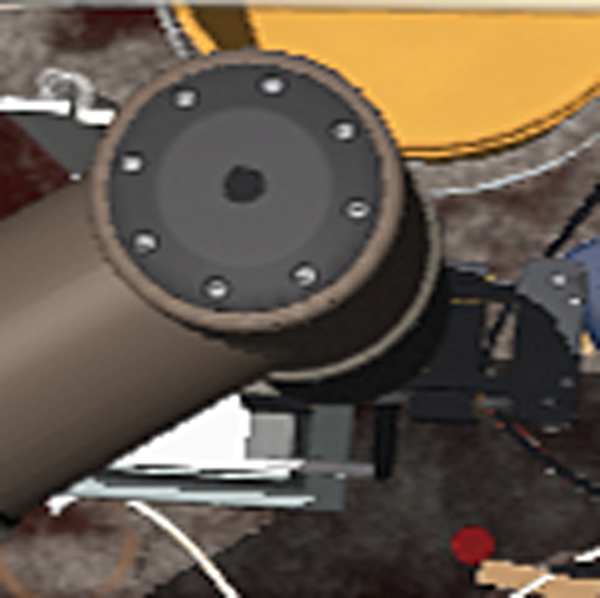

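>>> {"api": "apply_moves", "payload": {"moves": [[-0.002, -0.003, 0.15, 0, 0, 0], [-0.002, -0.003, 0.28, 0, 0, 0], [-0.002, -0.003, 0.36, 0, 0, 0], [-0.002, -0.003, 0.38, 0, 0, 0], [-0.002, -0.003, 0.38, 0, 0, 0]]}}

```text
time_s: 19.77
tcp_pos: [0.4944, 0.0924, 0.0664]
eef_rot: [-179.9, -0.3, -3.0]
contact_force: [0.7, 0.3, 0.3]
gripper_width: 0.0357
```

```bash
python3 g.py .4925 .0915 .064 -3
```

```text
t 19.775 pos [0.4944 0.0924 0.0664] [-179.8964   -0.2684   -3.0412] F [0.7468 0.3293 0.3357] w 0.03567602621612875
MOVE [-0.0095  0.0053  0.0118 -0.0012 -0.003  -0.0005]
```

>>> {"api": "apply_moves", "payload": {"moves": [[-0.005, 0.003, 0.012, -0.001, -0.003, 0], [-0.005, 0.003, 0.012, -0.001, -0.003, 0], [-0.005, 0.003, 0.012, -0.001, -0.003, 0]]}}

```text
time_s: 20.15
tcp_pos: [0.4936, 0.092, 0.0643]
eef_rot: [-180.0, -0.0, -3.0]
contact_force: [0.4, 0.3, -0.5]
gripper_width: 0.0359
```

>>> {"api": "apply_moves", "payload": {"moves": [[0, 0, 0, 0, 0, 0], [0, 0, 0, 0, 0, 0], [0, 0, 0, 0, 0, 0], [0, 0, 0, 0, 0, 0]], "hand": 1, "grip_force": 15}}

```text
time_s: 20.65
tcp_pos: [0.4939, 0.0939, 0.0643]
eef_rot: [-179.8, -0.1, -3.0]
contact_force: [-3.4, 11.1, -0.5]
gripper_width: 0.0115
```

Run:
```python
from plant import status
from h import *
s=status.get_state();p=s["tcp_pos"];print(p,s["eef_rot"],s["contact_force"],s["gripper_width"])
# lift: hinge geometry, y_bar = tcp y
a=np.radians(-3.0);ey=np.array([-np.sin(a),np.cos(a)])
from scipy.spatial.transform import Rotation as R
R0=R.from_euler("xyz",s["eef_rot"],degrees=True)
for th in(5,10,15,20,25,29,31):
    t=np.radians(th);dl=np.r_[ey*.15*(1-np.cos(t)),.15*np.sin(t)];print(th,R0.inv().apply(dl)/.2)
```

```text
[0.4939 0.0939 0.0643] [-179.8028   -0.0812   -3.0437] [-3.4274 11.0671 -0.5329] 0.011523329781414692
5 [ 0.0001 -0.0031 -0.0654]
10 [ 0.0002 -0.0118 -0.1302]
15 [ 0.0003 -0.0262 -0.194 ]
20 [ 0.0003 -0.0461 -0.2564]
25 [ 0.0004 -0.0714 -0.3167]
29 [ 0.0004 -0.0953 -0.3633]
31 [ 0.0005 -0.1085 -0.3859]
```

>>> {"api": "apply_moves", "payload": {"moves": [[0, 0, 0, 0, 0, 0], [0, -0.001, -0.03, 0, 0, 0], [0, -0.003, -0.065, 0, 0, 0], [0, -0.012, -0.13, 0, 0, 0], [0, -0.026, -0.194, 0, 0, 0], [0, -0.026, -0.194, 0, 0, 0], [0, -0.026, -0.194, 0, 0, 0]]}}

```text
time_s: 21.52
tcp_pos: [0.4942, 0.0989, 0.1033]
eef_rot: [-179.8, -0.1, -3.0]
contact_force: [1.5, 0.2, -1.9]
gripper_width: 0.0116
```

```bash
cat > ang.py <<'E'
from h import *
from plant import status
s=status.get_state();p=s["tcp_pos"];print("t",s["time_s"],p,s["eef_rot"],"F",s["contact_force"],"w",s["gripper_width"])
import sys
n=sys.argv[1]
I,d=imaging.capture("side");cv2.imwrite(f"pics/side{n}.png",I)
cv2.imwrite(f"pics/side{n}c.png",cv2.resize(I[155:245,310:385],None,fx=6.6,fy=6.6,interpolation=0))
E
python3 ang.py 7
```

```text
t 21.525 [0.4942 0.0989 0.1033] [-179.7969   -0.1086   -3.0419] F [ 1.4537  0.2208 -1.9245] w 0.011641946208434801
```

View pics/side7c.png

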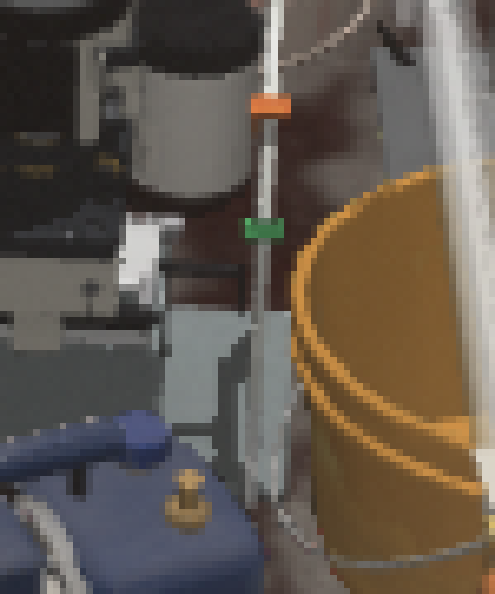

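```bash
cat > fl.py <<'E'
from h import *
ez=np.array([0,0,1.]);a=np.radians(-3.0);ex=np.array([np.cos(a),np.sin(a),0]);ey=np.cross(ez,ex)
M=np.array([.4929,.0914,.075])  # bar mid, camera frame
H=M+.15*ey
def pt(th,r,x):
    t=np.radians(th);return H+ex*x-ey*r*np.cos(t)+ez*r*np.sin(t)
E
python3 - <<'E'
from fl import *
c=lambda q:(q-[310,155]+.5)*6.6
for th in(0,15,20,25,30,31,32,52):
    print(th,[np.round(proj("side",pt(th,r,x)),1) for r,x in((.131,.09),(.131,.1),(.06,.09))],np.round(c(proj("side",pt(th,.131,.09)))),proj("top",pt(th,.131,.092)))
E
```

```text
0 [array([344.4, 211.6]), array([347.7, 211.7]), array([345.1, 199.2])] [231. 377.] [253.2422 215.2099]
15 [array([345. , 201.4]), array([348.3, 201.5]), array([345.3, 194.6])] [234. 309.] [250.0465 212.4026]
20 [array([345.2, 197.7]), array([348.5, 197.8]), array([345.4, 193. ])] [235. 285.] [248.1631 211.4131]
25 [array([345.3, 193.9]), array([348.7, 194.1]), array([345.5, 191.3])] [237. 260.] [245.876 210.409]
30 [array([345.5, 190.1]), array([348.9, 190.3]), array([345.6, 189.7])] [238. 235.] [243.1945 209.3986]
31 [array([345.6, 189.3]), array([348.9, 189.5]), array([345.6, 189.3])] [238. 230.] [242.6121 209.1966]
32 [array([345.6, 188.6]), array([349. , 188.7]), array([345.6, 189. ])] [238. 225.] [242.0145 208.9947]
52 [array([346.4, 173.6]), array([349.7, 173.8]), array([346. , 182.4])] [244. 126.] [227.163  205.1068]
```

>>> {"api": "apply_moves", "payload": {"moves": [[0, -0.02, -0.06, 0, 0, 0], [0, -0.043, -0.115, 0, 0, 0], [0, -0.068, -0.1685, 0, 0, 0], [0, -0.068, -0.1685, 0, 0, 0], [0, -0.068, -0.1685, 0, 0, 0]]}}

```text
time_s: 22.2
tcp_pos: [0.4948, 0.1117, 0.1372]
eef_rot: [-179.9, -0.1, -3.0]
contact_force: [1.3, -6.3, 1.4]
gripper_width: 0.0112
```

```bash
python3 ang.py 8
```

```text
t 22.2 [0.4948 0.1117 0.1372] [-179.8611   -0.1076   -3.0298] F [ 1.3004 -6.3349  1.3937] w 0.011182147760957736
```

View pics/side8c.png

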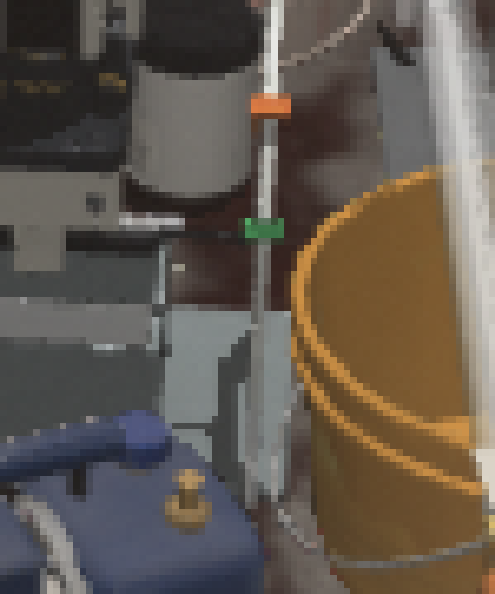

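```bash
cat > nd.py <<'E'
from fl import *
import sys
I=cv2.imread(sys.argv[1]).astype(float)
g=I.sum(2)/3
print(g[184:198,337:348].round().astype(int))
hsv=cv2.cvtColor(I.astype(np.uint8),cv2.COLOR_BGR2HSV)
w=np.clip(I[180:200,344:356,1]-np.maximum(I[180:200,344:356,2],I[180:200,344:356,0]),0,None);w[w<12]=0
ys,xs=np.mgrid[180:200,344:356];print("green weighted centroid",(w*xs).sum()/w.sum(),(w*ys).sum()/w.sum(),"rows",w.sum(1).round())
E
python3 nd.py pics/side8.png
python3 - <<'E'
from fl import *
p,d=imaging.capture("top");cv2.imwrite("pics/top8.png",p);cv2.imwrite("pics/top8c.png",cv2.resize(p[170:290,190:310],None,fx=4.8,fy=4.8,interpolation=2))
E
```

```text
[[ 88  99  97  89  78  61  46  41  33  33  38]
 [ 41  43  43  40  38  35  31  34  40  41  41]
 [ 32  32  32  31  30  32  33  41  42  40  39]
 [ 54  33  30  33  40  37  41  41  40  40  40]
 [142  45  43  41  40  42  42  42  41  55 117]
 [ 89  39  38  37  40  41  40  39  42  50  90]
 [ 43  39  41  38  37  39  54  51  40  46  94]
 [ 53  49  41  39  38  37  40  36  37  37  48]
 [ 63  55  48  46  40  41  40  43  45  41  45]
 [ 66  58  52  49  42  42  42  43  43  44  46]
 [ 66  62  57  52  48  45  43  42  44  44  47]
 [140  64  58  54  48  47  46  44  43  42  44]
 [ 86  72  64  56  51  49  47  45  42  41  41]
 [ 78  71  67  61  57  52  46  42  40  39  43]]
green weighted centroid 349.3475935828877 189.0922459893048 rows [  0.   0.   0.   0.   0.   0.   0.   0. 205. 269. 274.   0.   0.   0.
   0.   0.   0.   0.   0.   0.]
```

View pics/top8c.png

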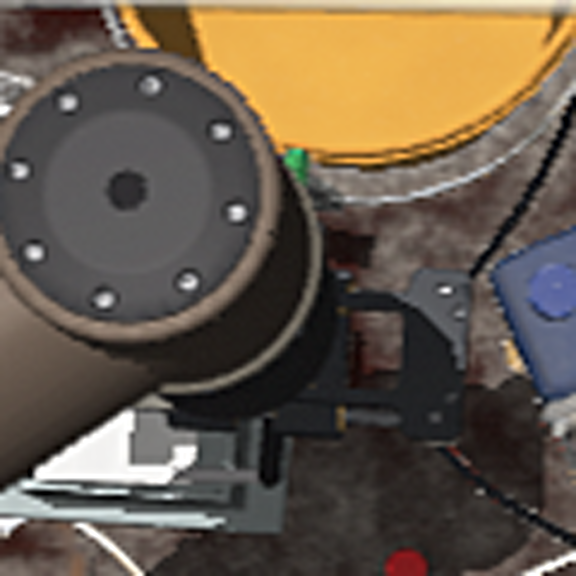

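Run:
```python
from fl import *
for f in("side0","side7","side8"):
    I=cv2.imread(f"pics/{f}.png").astype(int);print(f);print("R-B");print((I[184:204,336:348,2]-I[184:204,336:348,0]));
I=cv2.imread("pics/side8.png").astype(int);print(I[186:194,344:354].max(2))
```

```text
side0
R-B
[[  8   8   8   8   9   8   8   8   9  10  11  19]
 [  7   7   7   8   7   9   8   9   9  19  17  18]
 [  9   7   9   9  10   9  10   9  16  18  19  18]
 [  7   8   8   8   9  16  16  17  19  17  18  18]
 [  0   5  17  17  16  17  17  17  17  20  10 -15]
 [  1   7  17  16  18  16  16  17  18  19  15 -11]
 [  3   9  17  16  16  18  18  16  18  18  13 -12]
 [  9  15  17  16  16  17  17  16  17  17  15   8]
 [ 12  14  15  16  16  17  14  16  16  17  16  16]
 [ 14  14  16  15  15  16  15  15  15  16  17  17]
 [ 14  15  14  14  15  15  15  16  16  16  17  15]
 [ 14  19  14  14  14  12  15  15  16  16  19  16]
 [ 14  15  12  13  15  16  15  16  16  17  16  16]
 [ 13  13  12  13  14  14  15  15  16  16  17  15]
 [ 13  14  14  15  14  15  17  17  18  17  18  17]
 [  6   8   8   9   9  13  12  14  13  13  13  17]
 [  3   4   4   5   4   5   3   4   4   5   7  16]
 [  4   3   4   4   5   4   5   3   4   5   8  14]
 [ -6  -6  -6  -6  -4  -4  -3  -3  -3   0   0  -5]
 [ -5  -6  -6  -6  -5  -5  -7  -6  -6  -4   0  -6]]
side7
R-B
[[  8   9   9   8   8   9   9   8   8  11  11  21]
 [  9   
[... 1637 characters left out ...]
 14  15  14  14  14  15  15  16  18  20  20  18]
 [ 15  15  14  16  16  15  18  18  19  18  20  18]
 [ 13  15  16  16  17  17  18  17  17  19  18  18]
 [ 15  15  17  17  18  20  20  18  20  20  20  18]
 [  0   1   1   2   9   8   9  11  12  17  17  16]
 [ -7  -6  -6  -5  -5  -5  -4  -5  -5  -6  -6  -4]
 [ -6  -7  -7  -6  -7  -6  -5  -5  -6  -6  -6  -6]]
[[ 52  54  53  51  67 151 175  79  51  55]
 [ 53  53  53  52  67 153 175  77  51  53]
 [ 53  53  64 165  94 116 116  80 116  54]
 [ 51  54  56 127 115 115 116 113 118  53]
 [ 54  44  54 133 128 113 114 113 114  54]
 [ 42  43  38  55  64 103 103  55  54  56]
 [ 53  55  50  53  77 122 117  52  52  53]
 [ 53  55  55  58  77 122 103  51  53  52]]
```

>>> {"api": "apply_moves", "payload": {"moves": [[0, -0.005, -0.012, 0, 0, 0], [0, -0.012, -0.026, 0, 0, 0], [0, -0.012, -0.026, 0, 0, 0], [0, -0.012, -0.026, 0, 0, 0]]}}

```text
time_s: 22.8
tcp_pos: [0.495, 0.1143, 0.1423]
eef_rot: [-179.8, -0.1, -3.0]
contact_force: [1.4, 0.5, -1.3]
gripper_width: 0.0116
```

```bash
python3 ang.py 9
python3 - <<'E'
from fl import *
I=cv2.imread("pics/side9.png").astype(int);print((I[185:195,336:348,2]-I[185:195,336:348,0]));print(I[185:195,344:354].max(2))
for th in(30,31,31.5,32):print(th,proj("side",pt(th,.131,.094)),proj("side",pt(th,.131,.1009)),proj("side",pt(th,.12,.1009)))
E
python3 nd.py pics/side9.png | tail -1
```

```text
t 22.8 [0.495  0.1143 0.1423] [-179.8487   -0.1098   -3.0262] F [ 1.4237  0.5136 -1.2979] w 0.011610217027805273
[[ 10   9   9   8   8   9   9  10  10  20  21  19]
 [  9   9  10   9  10  10  12  12  19  21  21  22]
 [  6  10   9   9  12  18  18  18  20  22  21  21]
 [  1   6  18  17  19  19  18  19  21  20  13 -17]
 [  2   4   5   4   4   4   4   7   8   9   6 -11]
 [  2  11  14  14  12  13   9  10  11  10   3 -14]
 [  8  16  18  18  17  19  18  16  18  18  18   9]
 [ 14  15  16  16  18  18  16  17  18  18  19  18]
 [ 15  15  16  17  18  17  18  17  17  19  18  19]
 [ 15  15  15  15  16  17  17  17  18  19  18  17]]
[[ 40  53  52  52  76 179 173  78  51  56]
 [ 52  54  54  52  67 151 174  78  52  54]
 [ 53  53  52  51  68 154 175  77  52  53]
 [ 54  53  65 165  94 114 115  76 115  56]
 [ 46  49  57 127 115 115 116 113 119  53]
 [ 44  44  54 132 127 112 113 115 113  53]
 [ 52  53  54  58  63 105 101  55  55  55]
 [ 53  57  56  58  77 121 116  54  51  52]
 [ 53  56  55  58  77 122 102  53  51  51]
 [ 55  56  54  59  79 123 102  53  52  51]]
30 [346.8809 190.1534] [349.1853 190.2663] [349.1666 190.197 ]
31 [346.9208 189.3871] [349.2255 189.4999] [349.2032 189.4998]
31.5 [346.9407 189.0039] [349.2456 189.1166] [349.2215 189.1512]
32 [346.9607 188.6206] [349.2657 188.7333] [349.2398 188.8025]
   0.   0.   0.   0.   0.   0.]
```

View pics/side9c.png

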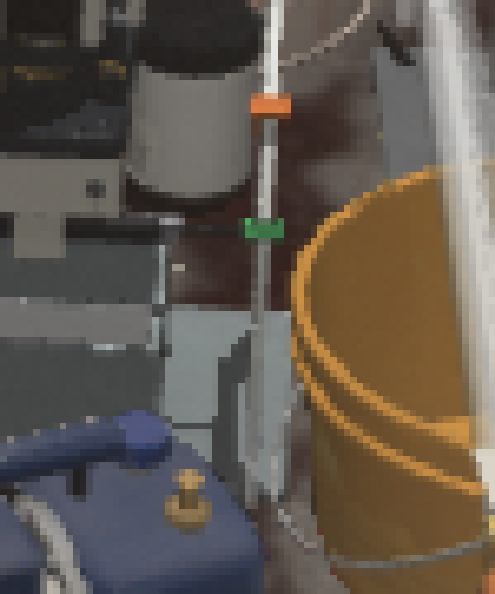

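>>> {"api": "apply_moves", "payload": {"moves": [[0, -0.004, -0.007, 0, 0, 0], [0, -0.004, -0.007, 0, 0, 0], [0, -0.004, -0.007, 0, 0, 0]]}}

```text
time_s: 23.22
tcp_pos: [0.495, 0.115, 0.1436]
eef_rot: [-179.8, -0.1, -3.0]
contact_force: [2.2, -0.3, -2.2]
gripper_width: 0.0113
```

```bash
python3 ang.py 10
python3 - <<'E'
from fl import *
I=cv2.imread("pics/side10.png").astype(int);print((I[186:193,336:348,2]-I[186:193,336:348,0]));print(I[186:193,344:354].max(2))
E
```

```text
t 23.225 [0.495  0.115  0.1436] [-179.8462   -0.1084   -3.0281] F [ 2.1564 -0.3283 -2.2015] w 0.01130230395354799
[[ 10   8  10   8  11  10  10  11  18  20  20  21]
 [  6  10   9  10  10  17  18  19  20  21  19  19]
 [  1   6  15  15  15  14  15  19  19  21  12 -17]
 [  1   3   4   5   5   4   4   5   5   4   2 -12]
 [  4  11  18  17  16  13  13  12  14  12  10 -14]
 [  9  17  17  17  19  18  19  17  18  19  17   9]
 [ 13  15  16  17  18  19  17  18  17  18  19  18]]
[[ 52  54  53  53  67 151 175  78  51  53]
 [ 53  52  52  51  68 153 175  78  50  54]
 [ 54  54  63 164  94 115 115  82 115  54]
 [ 45  54  55 126 116 115 115 113 119  53]
 [ 46  46  54 133 127 112 113 113 113  54]
 [ 53  53  54  57  64 103 100  57  54  55]
 [ 54  56  57  58  76 121 117  52  50  54]]
```

>>> {"api": "apply_moves", "payload": {"moves": [[0, 0, 0, 0, 0, 0], [0, 0, 0, 0, 0, 0], [0, 0, 0, 0, 0, 0], [0, 0, 0, 0, 0, 0], [0, 0, 0, 0, 0, 0], [0, 0, 0, 0, 0, 0]]}}

```text
time_s: 24.02
tcp_pos: [0.495, 0.115, 0.1436]
eef_rot: [-179.8, -0.1, -3.0]
contact_force: [2.3, -0.6, -2.5]
gripper_width: 0.0117
```

```bash
python3 ang.py 11
python3 - <<'E'
from fl import *
I=cv2.imread("pics/side11.png").astype(int);print((I[187:192,336:348,2]-I[187:192,336:348,0]))
p=cv2.imread("pics/side11.png");cv2.imwrite("pics/f1.png",cv2.resize(p[270:410,250:370],None,fx=4.2,fy=4.2,interpolation=2))
t,d=imaging.capture("top");cv2.imwrite("pics/top11.png",t);cv2.imwrite("pics/f2.png",cv2.resize(t[190:310,360:500],None,fx=4.5,fy=4.5,interpolation=2))
E
python3 meas.py pics/side11.png pics/top11.png
```

```text
t 24.025 [0.495  0.115  0.1436] [-179.8477   -0.1053   -3.0297] F [ 2.2684 -0.6266 -2.4757] w 0.011681037639745349
[[  6   8  10  10  11  17  19  18  21  20  20  19]
 [  0   6  15  15  15  13  14  20  19  20  12 -16]
 [  2   4   5   4   4   4   3   6   5   5   2 -11]
 [  3  11  19  18  16  13  13  12  12  12   8 -13]
 [  8  16  17  17  19  19  19  19  19  18  18   9]]
side green ell 290.8331718444824 312.8077621459961 ((17.637954711914062, 24.364728927612305), 86.00382995605469) [ 0.4415 -0.2588  0.003 ]
side orange ell 292.8228950500488 349.5454406738281 ((20.32700538635254, 26.281681060791016), 88.04945373535156) [ 0.4535 -0.3809  0.003 ]
side bronze 104 [291.5385 337.2115] [285 332  14  11] bbox centre [291.5 337. ]
side bronze 65 [256.0769 329.0923] [255 319   4  28] bbox centre [256.5 332.5]
top green ell 392.54919624328613 276.2011318206787 ((23.672054290771484, 24.382381439208984), 131.33349609375) [ 0.4419 -0.2586  0.003 ]
top orange ell 438.5440979003906 272.257230758667 ((23.417797088623047, 24.30416488647461), 123.4225845336914) [ 0.454 -0.381  0.003]
top bronze 110 [443.9909 271.4545] [438 266  13  12] bbox centre [444.  271.5]
```

View pics/f1.png

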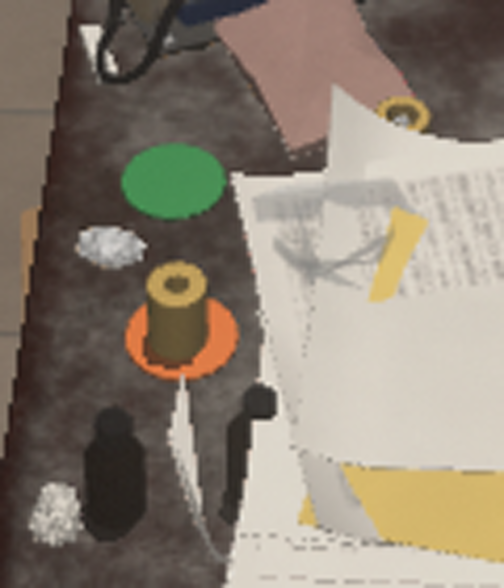

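View pics/f2.png

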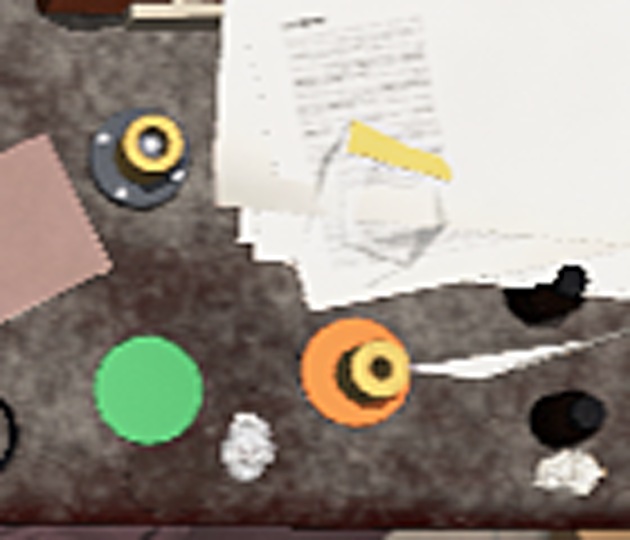

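The sleeve sits home on the pin, with the steel tip visible inside its bore. The orange sleeve stands untouched on its pad, about 3 mm off centre. The flap is steady with its needle level with the green mark, so I am handing in.

```bash
python3 -c "
from plant import r
print(r.close_job())"
```

```text
the job is handed in; nothing more can be done
None
```

I handed the job in at about 24 s. The green pad's sleeve is fully home on the gauge pin, and the gripper is holding the flap at the green mark.

- **Which sleeve fits:** the green pad's sleeve showed the larger bore in both views. It went 28 mm down the pin with no noticeable resistance, and I released it there to drop home. Its rim then measured at the fully-home height in the side view, within a fraction of a pixel.
- **A contact on the way:** on the first approach to the pin, the gripper body touched the tall book stack, with a force reading of about 8 N. I backed off, set the sleeve back on the green pad, re-gripped it at 45° and went in clear.
- **Orange sleeve:** it did not fit by its bore, so I never moved it. It stands upright on its pad, about 3 mm off the middle by my measurement, just as it started. I left it that way.
- **Flap:** over 0.8 s of holding, the pose did not change and the force stayed at about 2.5 N. In the side view the needle is about 0.2 px from level with the middle of the green mark, which is about 0.3°. My estimates of the mark's angle disagreed slightly, from 31.1° to 32.2°. The flap is at about 31.9° by the arm's pose. The arm blocked the top view of the needle, so I could only check it from the side.
- **Bottles:** I did not touch them. In the last pictures the two small ones stand where they were; I did not check the white bottle again.

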